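Pack the scale bar away

ROBOT

A 7-joint arm with a two-finger parallel gripper is mounted at the origin on the work surface. World frame = base frame: x ahead of the robot, y to its left, z up, the work surface at z = 0. Lengths are in m, angles in rad, forces in N, time in s.
With the tool pointing down it reaches from about 0.4 to 0.85 m from the base axis. Payload 4.5 kg.
Tool frame: the origin (TCP) lies midway between the tips of the shut fingers; the grasp point (between the pads) lies ctrl.pinch_z behind it (ctrl.pinch_z is the distance from the TCP to the grasp point, in m); z points along the fingers, x is the direction in which the jaws open and shut, and the axes are right-handed (so a half turn about z gives the same grasp; the last joint's range is limited). The gripper opens to 85 mm and grips with 20 to 120 N. Pads are 22 mm wide; open, the fingers measure 114 mm over their backs; the gripper's body (76 mm by 85 mm) begins 54 mm behind the grasp point. The pads swing forward as they close: fully open they stand 13 mm farther back than shut.
Start: joints at [1.156, 0.689, -0.195, 1.565, 0.157, 0.902, -0.215], TCP at [0.271, -0.563, 0.2] pointing down, gripper open.
Joint ranges: [-3.01, 3.01], [-0.46, 2.08], [-1.47, 1.51], [0.13, 2.56], [-1, 4.14], [0.04, 2.09], [-2.66, 2.66]. Speed limits (rad/s): [2.57, 2.57, 3.14, 3.14, 3.14, 3.14, 3.14].

INTERFACE

Orientations are given as a rotation vector (axis times angle).
In Python, from cell import ctrl gives the robot as it stands.
- The arm moves only by the tool apply_moves, never from a script. Its argument "targets" is a list of rows, each an object of numbers: "x", "y", "z": the shift along the tool's x, y, z in m; "spin": the turn about the tool's z in rad; "gripper": the closure, from -1 (fully open) to 1 (shut). A call has 1 to 8 rows; each row shifts and turns the commanded pose from where the row before left it, along the tool's axes as they then stand; what a row does not reach is not made up. A row lasts 1/10 s, in which the tool goes at most 50 mm and 8.59 degrees, less where a joint would pass 70% of its speed; a pose out of reach is approached as far as the arm can. A call with a gripper value outside its range is refused whole. The fingers move at their own pace and stop on an object; the grip force is fixed at half the most. Time passes only in rows, so rows that do not move let the fingers close. It gives the time, the measured TCP pose, the force and the opening at its end, in the units of the state.
- ctrl.sense(): the state, without advancing time (a new reading comes with each control period).
- ctrl.read_camera(name): name is "scene" or "top"; returns the picture (480x640x3 uint8, blue, green, red); there is no depth.
- ctrl.get_calibration(name): a dict with "vfov" (degrees; the focal length in pixels is half the picture's height over the tangent of half this angle, whatever the lens; pixels are square), "cx", "cy" (the principal point, pixels), "R" (3x3) and "t" (3): a world point X has camera coordinates R X + t. Camera axes: x right, y down, z forward; pixel columns grow to the right and rows downward; lengths in m; the calibration is good to about 2 mm. A picture is of the moment at which its call begins. get_calibration takes no time and is no camera call.
- ctrl.job_done(): hands the job in, once; it reports no verdict.
The state is a dict: "time": time; "joint_pos": joint angles; "qvel": joint speeds; "effort": joint torques, N m; "position": TCP position; "orientation": TCP orientation; "wrist_force": force on the tool from outside, world axes, zero at the start; "wrist_torque": the same for the moment, N m; "grip_width": opening from 0.0 (shut) to 1.0 (fully open).
Only numpy, scipy, OpenCV 4.12 (cv2) and the standard library are available. Lean on these libraries where they do the work, as an engineer would, in place of code of your own. Each camera call takes 0.05 s, during which the arm holds its last target. There are 200 camera calls.

TASK

The scanner's calibration check is finished, so pack its two standards away in their open foam-lined case and shut the case. Take the scale bar out of the scanner by lifting its free end over the end stop and drawing it out endwise from under the scan head, lay it flat, graduation up, in its long slot without dropping it, and push the square dot target, which sits cocked in its pocket with one edge up on the foam, down flat into the pocket. When nothing stands above the rim, close the lid fully, leaving the other things on the bench where they are.

Things in the scene. Friction and masses are not known exactly. Their poses are not given: they have to be found in the camera images.
- bar: scale bar: aluminium, 180 long x 18 wide x 18 high (mm), about 150 g, black graduation on top, blue band at each end. Origin at the centre of its underside; x along its length, z up. At the start it lies on the scanner's bed along the scanner's x, its +x end under the scan head; there it cannot be lifted out level. Either end may go to either end of the slot.
- bar_front (a point): centre of the lower edge of the bar's free end (bar x = -90 mm, underside), the end behind the low end stop
- bar_tail (a point): centre of the lower edge of the bar's other end (bar x = +90 mm, underside), at the start under the scan head
- scanner: fixed line-scan station: black base plate 238 x 110 mm, its top at 20 mm, a flat aluminium bed 194 long x 30 wide on it, a black scan head over one end. Origin on the bench under the bed's centre; x along the bed from the open end (-x) to the head (+x), z up. From the end stop to the head both sides of the bar are open down to the bed.
- bed (a point): centre of the bed's top face (scanner x = 0, 32 mm above the bench), on the bar's centre line. Under the head two guide strips (scanner x = 42 to 93, 6 mm high) stand 2 mm off the bar's sides and a fixed stop at x = 93 bars the way further in.
- head_lip (a point): middle of the lower front edge of the scan head (scanner x = +38, 55.5 mm above the bench, 5.5 mm above the bar's top). The head fills scanner x = 38 to 122, y = -50 to 50, up to 132 mm above the bench, with a camera on it up to 184 mm. Once the bar's tail has been drawn past this edge the bar can be raised freely.
- stop_top (a point): middle of the top edge of the end stop: steel plate across the bed's open end, scanner x = -97 to -93, top 41 mm above the bench, 9 mm above the bed. The bar's free end must rise over it (14 mm is right) while its tail stays down on the bed.
- case: fixed black hinged case, outside 160 (x) x 240 (y) x 45 (z, bench to rim) mm, walls 5 mm, grey foam inside with its surface 31 mm above the bench, 14 mm below the rim. Origin on the bench under its centre; -x its front, +x its hinge side, y along its length and the slot. Slot and pocket have blue floors. A flat loupe at x = 30, y = -83 is part of the foam.
- slot (a point): centre of the floor of the bar's slot (case x = -39, y = 0, z = 21 mm): 24 mm wide in case x, 194 long in case y, 10 deep below the foam surface. A finger cut-out of the same depth, 54 mm in x by 32 in y, crosses its middle. The bar at home lies on this floor, its top 6 mm below the rim and 8 mm above the foam.
- pocket (a point): centre of the floor of the dot target's pocket (case x = 30, y = -26, z = 17 mm): 46 mm in case x, 48 mm in case y, 14 mm deep below the foam surface. The target at home lies flat on this floor, its top 8 mm below the rim.
- target: dot target: dark steel-grey block 40 x 40 x 20 mm, about 90 g, white top with black dots. Origin at the centre of its underside, z along its thickness. At the start it sits cocked in its pocket: -y edge on the pocket floor, +y edge up on the foam at the pocket's +y side (tilt about 0.39 rad), top corner 6 mm above the rim, so the lid cannot shut. Pushed some 8 mm in case -y it drops in.
- lid (a joint): opening angle of the case's lid in rad: 0 is shut on the rim, 1.57 upright, up to 2.15 leaning back; it starts at about 2. A friction hinge holds it wherever it is left; a few newtons near its edge move it.
- lid_hinge (a point): middle of the hinge line, on the rim of the case's +x side (case x = 80, y = 0, z = 45 mm); the hinge line runs along case y
- lid_edge (a point): middle of the lid's free edge, moving with it: 160 mm from the hinge and half-way through the lid's thickness. The lid is a flat slab 160 x 240 mm, 16 mm thick; shut, its underside is on the rim and its outer face 61 mm above the bench.
- keypad: black control keypad 70 x 100 x 20 mm with grey keys, loose on the bench; to be left alone. Origin at the centre of its underside
- bottle: white dispensing bottle, 52 mm across, 130 mm high, blue cap, loose on the bench; to be left alone. Origin at the centre of its underside
- screwdriver: screwdriver with a yellow handle, 150 mm long, lying on the bench between scanner and case; to be left alone. Origin on its underside near the middle
There are look-alikes about, which are no part of the job. Of the things that look like the bar, the larger one is meant.

How it is judged:
By the outcome, as a careful person would: the job done as asked, in the order asked, and still so for the second after the job is handed in, with the robot touching nothing.
It also fails if it takes over 61 s, if anything falls off the work surface, if the arm or the gripper's body presses on something with over 40 N, if the wrist force passes 120 N, or if a joint passes its speed limit or range.

## Working session

There is one attempt and no reset: what is moved stays moved. The work goes in short steps, Python scripts to look and compute and a tool call to move; the robot and the scene stay as the last step left them, time stands still between calls to the robot, and variables do not carry over. Pictures are saved under pics/ and viewed, about 8 in all and at most 12, crops included, and the job is handed in when it is done.

Besides the shell and the picture viewer there is one more tool, called after "Call:" as a command line: name --argument value ..., lists and objects as JSON in quotes. apply_moves: Moves the arm, as the interface text tells. Its arguments: {"type":"object","properties":{"targets":{"type":"array"}},"required":["targets"]}

```bash
ls; mkdir -p pics
python3 - <<'E'
from cell import ctrl
import cv2
for n in("scene","top"):
    cv2.imwrite(f"pics/{n}0.png",ctrl.read_camera(n)); print(n,ctrl.get_calibration(n))
print(ctrl.sense(),ctrl.pinch_z)
E
```

```text
pics
scene {'vfov': 52.02378640529092, 'cx': 318.33915691236155, 'cy': 242.2012339549941, 'R': array([[ 0.29052766,  0.95679763, -0.01148799],
       [ 0.77519252, -0.24238841, -0.58337331],
       [-0.56095476,  0.16058068, -0.8121229 ]]), 't': array([-0.17182307, -0.35410135,  1.5648599 ])}
top {'vfov': 45.58859521316737, 'cx': 326.55534515325434, 'cy': 234.37071812309392, 'R': array([[-0.02209779, -0.99969557, -0.01097489],
       [-0.99829402,  0.02265756, -0.05381162],
       [ 0.0540439 ,  0.00976705, -0.99849079]]), 't': array([0.05704315, 0.49460891, 1.28132772])}
{'time': 0.1, 'joint_pos': array([ 1.15578262,  0.68991636, -0.19453707,  1.5662576 ,  0.15731274,
        0.90251569, -0.21508596]), 'qvel': array([-0.00108265, -0.00260016, -0.00203438, -0.00260386,  0.0011787 ,
       -0.00177377, -0.00155475]), 'effort': array([-3.79228426e-03, -5.40604305e+01, -1.27194386e+00, -1.58986849e+01,
        9.26249020e-03,  4.32920104e-03, -4.37633545e-06]), 'position': array([ 0.27086314, -0.56253362,  0.19914991]), 'orientation': array([-2.65949331e+00,  1.67083249e+00,  2.36302698e-03]), 'wrist_force': array([0.41809148, 0.38221211, 0.46649698]), 'wrist_torque': array([-0.01119402, -0.05191159,  0.02264507]), 'grip_width': 1.0033125036592565} 0.0187
```

View pics/top0.png

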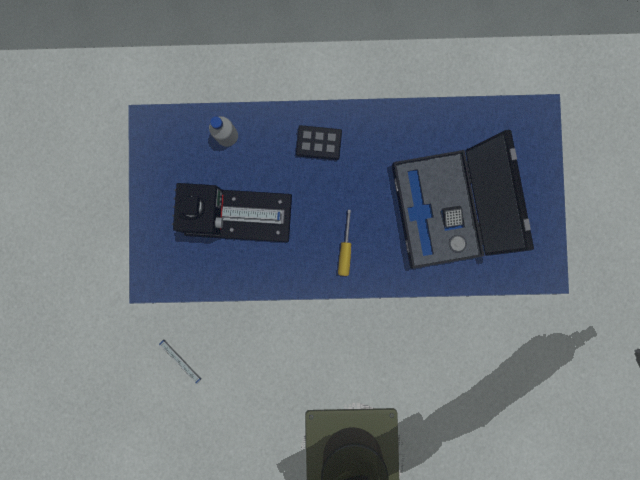

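View pics/scene0.png

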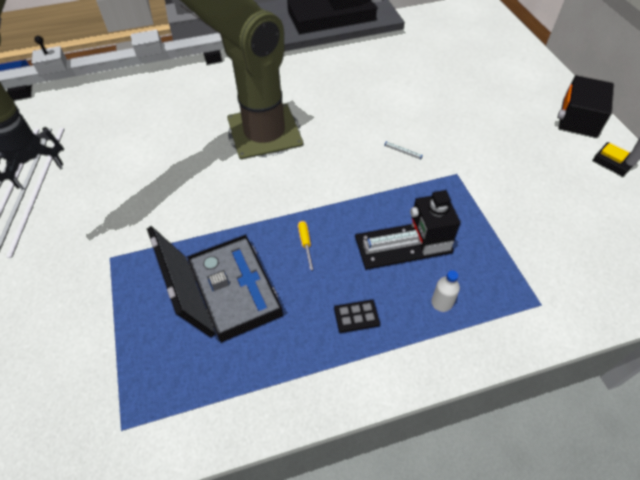

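```bash
cat > h.py <<'E'
import numpy as np, cv2
from cell import ctrl
def crop(img,x0,y0,w,h,s,name):
    c=cv2.resize(img[y0:y0+h,x0:x0+w],None,fx=s,fy=s,interpolation=cv2.INTER_CUBIC)
    for x in range(-(-x0//10)*10,x0+w,10):
        cv2.line(c,(int((x-x0+.5)*s),0),(int((x-x0+.5)*s),8 if x%50 else 20),(0,255,255),1)
        if x%20==0: cv2.putText(c,str(x),(int((x-x0+.5)*s)-10,32),0,.4,(0,255,255),1)
    for y in range(-(-y0//10)*10,y0+h,10):
        cv2.line(c,(0,int((y-y0+.5)*s)),(8 if y%50 else 20,int((y-y0+.5)*s)),(0,255,255),1)
        if y%20==0: cv2.putText(c,str(y),(22,int((y-y0+.5)*s)+4),0,.4,(0,255,255),1)
    cv2.imwrite(name,c)
def K(n):
    c=ctrl.get_calibration(n); f=240/np.tan(np.radians(c['vfov'])/2)
    return f,c['cx'],c['cy'],np.array(c['R']),np.array(c['t'])
def px2w(n,u,v,z):
    f,cx,cy,R,t=K(n); d=R.T@np.array([(u-cx)/f,(v-cy)/f,1]); o=-R.T@t
    return o+d*(z-o[2])/d[2]
def w2px(n,X):
    f,cx,cy,R,t=K(n); p=R@np.asarray(X)+t; return p[:2]/p[2]*f+[cx,cy]
E
python3 - <<'E'
from h import *
im=cv2.imread('pics/top0.png')
crop(im,165,175,135,75,5.8,'pics/c1.png'); crop(im,385,125,155,148,4,'pics/c2.png')
E
```

```text
(no output)
```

View pics/c1.png

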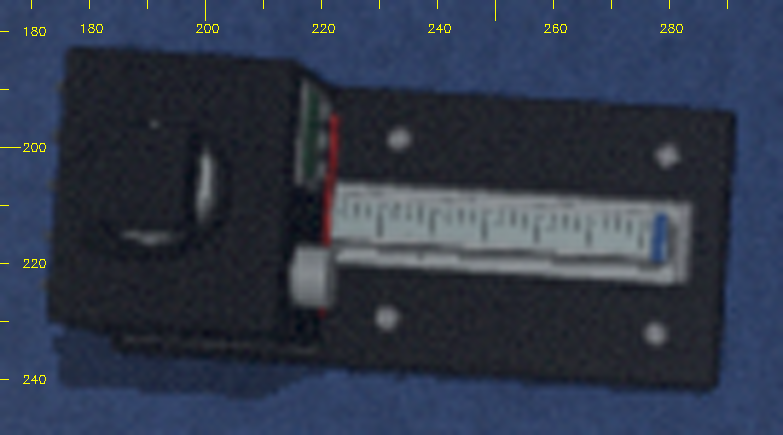

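View pics/c2.png

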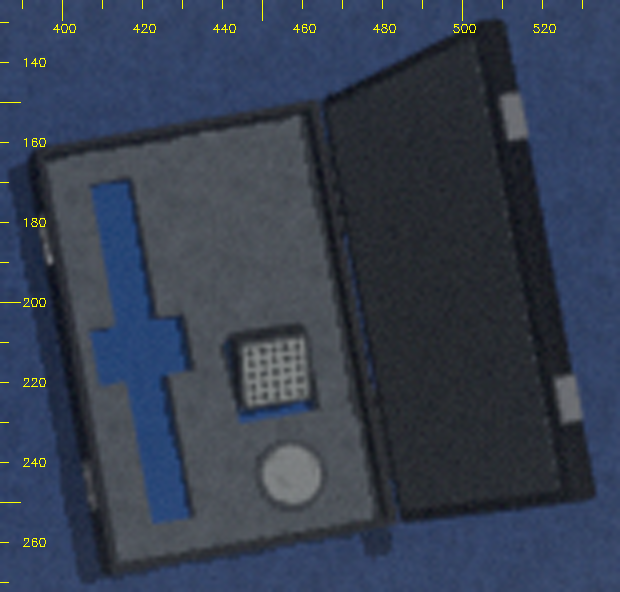

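```bash
cat > fit.py <<'E'
from h import *
from scipy.optimize import least_squares
def fit(P,cr,x0,y0,s,g):
    uv=np.array(cr)/s+[x0-.5,y0-.5]; P=np.array(P)/1000
    def W(q): 
        c,sn=np.cos(q[2]),np.sin(q[2]); return np.c_[q[0]+c*P[:,0]-sn*P[:,1],q[1]+sn*P[:,0]+c*P[:,1],P[:,2]]
    r=lambda q:(np.array([w2px('top',X) for X in W(q)])-uv).ravel()
    o=least_squares(r,g,loss='soft_l1'); print(np.round(o.x,4)); print(np.round(r(o.x).reshape(-1,2),2).tolist()); return o.x
# scanner: plate x -? unknown centre -> use bed and bar
print('plate c', [px2w('top',x/5.8+164.5,y/5.8+174.5,z).round(4).tolist() for x,y,z in[(735,113,.02),(717,388,.02),(690,203,.032),(685,283,.032),(672,210,.05),(669,265,.05),(335,200,.05),(333,247,.05)]])
S=fit([(-97,-15,32),(-97,15,32),(-90,-9,50),(-90,9,50),(38,9,50),(38,-9,50)],[(690,203),(685,283),(674,211),(668,265),(333,247),(335,200)],165,175,5.8,[.5,.2,1.57])
C=fit([(-80,120,45),(80,120,45),(-80,-120,45),(80,-120,45),(-51,97,31),(-51,-97,31),(-27,97,21),(-27,-97,21),(30,-83,31)],[(38,157),(320,102),(110,575),(390,520),(91,185),(152,522),(132,178),(192,516),(292,473)],385,125,4,[.5,-.2,-1.4])
E
python3 fit.py
```

```text
plate c [[0.5889, 0.1239, 0.02], [0.4815, 0.133, 0.02], [0.5528, 0.1411, 0.032], [0.5218, 0.1436, 0.032], [0.5485, 0.1465, 0.05], [0.5275, 0.1481, 0.05], [0.5553, 0.2752, 0.05], [0.5373, 0.2761, 0.05]]
[0.5438 0.2379 1.5034]
[[0.45, 0.24], [0.65, -0.23], [-0.78, 0.63], [-0.15, -0.57], [-0.14, -0.03], [-0.04, -0.02]]
[ 0.5462 -0.2033 -1.4257]
[[-0.52, -2.41], [-0.08, -0.68], [0.32, -0.37], [2.01, 1.27], [0.07, -0.43], [-0.02, 0.49], [-0.3, 0.28], [-0.18, 0.28], [-0.29, 0.49]]
```

The bar in the scanner is at top (252,215). The small rule on the bench at top (180,361) is the look-alike. I choose the larger bar in the scanner, and crop 1 confirms it. In crop 2 the target is cocked at about (454,217) and the slot centre is at about (420,211).

Call:
apply_moves --targets '[{"spin": -0.132, "z": -0.01, "gripper": -1}, {"spin": -0.132, "z": -0.01, "gripper": -1}, {"spin": -0.132, "z": -0.01, "gripper": -1}, {"spin": -0.132, "z": -0.01, "gripper": -1}, {"spin": -0.132, "z": -0.01, "gripper": -1}, {"spin": -0.132, "z": -0.01, "gripper": -1}, {"spin": -0.132, "z": -0.01, "gripper": -1}, {"spin": -0.132, "z": -0.01, "gripper": -1}]'

```text
validation failed for argument at $.ta...
```

```bash
cat >> h.py <<'E'
from scipy.spatial.transform import Rotation as Ro
S=(0.5438,0.2379,1.5034); C=(0.5462,-0.2033,-1.4257)
def loc(F,x,y): c,s=np.cos(F[2]),np.sin(F[2]); return np.array([F[0]+c*x-s*y,F[1]+s*x+c*y])
def inloc(F,p): c,s=np.cos(F[2]),np.sin(F[2]); d=np.array(p[:2])-F[:2]; return np.array([c*d[0]+s*d[1],-s*d[0]+c*d[1]])
def st():
    s=ctrl.sense(); R=Ro.from_rotvec(s['orientation']).as_matrix()
    print('t',round(s['time'],2),'pos',s['position'].round(4),'head',round(np.arctan2(R[1,0],R[0,0]),4),'tilt',R[:2,2].round(3),'F',s['wrist_force'].round(2),'T',s['wrist_torque'].round(3),'w',round(s['grip_width'],3),'q',s['joint_pos'].round(2))
    return s,R
def go(x,y,z,head=None):
    s,R=st(); d=R.T@(np.array([x,y,z])-s['position']); print('tool d',d.round(4))
    if head is not None: print('spin',round((np.arctan2(R[1,0],R[0,0])-head+np.pi)%(2*np.pi)-np.pi,4))
E
python3 -c "
from h import *
p=loc(S,-.08,0);print(p);go(*p,.28,S[2]-np.pi/2)"
```

```text
[0.53841237 0.15808162]
t 0.1 pos [ 0.2709 -0.5625  0.1991] head -1.1219 tilt [-0.001  0.001] F [0.42 0.38 0.47] T [-0.011 -0.052  0.023] w 1.003 q [ 1.16  0.69 -0.19  1.57  0.16  0.9  -0.22]
tool d [-0.5332 -0.5538 -0.08  ]
spin -1.0545
```

Call:
apply_moves --targets '[{"x": 0.0, "y": 0.0, "z": -0.01, "spin": -0.132, "gripper": -1.0}, {"x": 0.0, "y": 0.0, "z": -0.01, "spin": -0.132, "gripper": -1.0}, {"x": 0.0, "y": 0.0, "z": -0.01, "spin": -0.132, "gripper": -1.0}, {"x": 0.0, "y": 0.0, "z": -0.01, "spin": -0.132, "gripper": -1.0}, {"x": 0.0, "y": 0.0, "z": -0.01, "spin": -0.132, "gripper": -1.0}, {"x": 0.0, "y": 0.0, "z": -0.01, "spin": -0.132, "gripper": -1.0}, {"x": 0.0, "y": 0.0, "z": -0.01, "spin": -0.132, "gripper": -1.0}, {"x": 0.0, "y": 0.0, "z": -0.01, "spin": -0.132, "gripper": -1.0}]'

```text
time: 0.9
position: [0.2708, -0.5628, 0.2798]
orientation: [-3.139, 0.095, 0.001]
wrist_force: [-0.3, 0.0, 0.3]
grip_width: 1.001
```

```bash
python3 -c "
from h import *
p=loc(S,-.08,0);go(*p,.28,S[2]-np.pi/2)"
```

```text
t 0.9 pos [ 0.2708 -0.5628  0.2798] head -0.0606 tilt [-0.001  0.001] F [-0.27  0.04  0.35] T [ 0.006 -0.042  0.038] w 1.001 q [ 1.32  0.64 -0.51  1.45  0.33  1.14  0.7 ]
tool d [ 2.234e-01 -7.358e-01  2.000e-04]
spin 0.0068
```

Call:
apply_moves --targets '[{"x": 0.014, "y": -0.046, "z": 0, "spin": 0.007, "gripper": -1}, {"x": 0.014, "y": -0.046, "z": 0, "spin": 0, "gripper": -1}, {"x": 0.014, "y": -0.046, "z": 0, "spin": 0, "gripper": -1}, {"x": 0.014, "y": -0.046, "z": 0, "spin": 0, "gripper": -1}, {"x": 0.014, "y": -0.046, "z": 0, "spin": 0, "gripper": -1}, {"x": 0.014, "y": -0.046, "z": 0, "spin": 0, "gripper": -1}, {"x": 0.014, "y": -0.046, "z": 0, "spin": 0, "gripper": -1}, {"x": 0.014, "y": -0.046, "z": 0, "spin": 0, "gripper": -1}]'

```text
time: 1.7
position: [0.4095, -0.2024, 0.2798]
orientation: [3.139, -0.115, -0.0]
wrist_force: [1.5, -0.5, -0.6]
grip_width: 0.999
```

Call:
apply_moves --targets '[{"x": 0.014, "y": -0.046, "z": 0, "spin": 0, "gripper": -1}, {"x": 0.014, "y": -0.046, "z": 0, "spin": 0, "gripper": -1}, {"x": 0.014, "y": -0.046, "z": 0, "spin": 0, "gripper": -1}, {"x": 0.014, "y": -0.046, "z": 0, "spin": 0, "gripper": -1}, {"x": 0.014, "y": -0.046, "z": 0, "spin": 0, "gripper": -1}, {"x": 0.014, "y": -0.046, "z": 0, "spin": 0, "gripper": -1}, {"x": 0.014, "y": -0.046, "z": 0, "spin": 0, "gripper": -1}, {"x": 0.0, "y": 0, "z": 0, "spin": 0, "gripper": -1}]'

```text
time: 2.5
position: [0.5313, 0.1192, 0.2801]
orientation: [-3.133, 0.097, -0.002]
wrist_force: [-0.8, -0.3, -0.6]
grip_width: 0.999
```

```bash
python3 -c "
from h import *
p=loc(S,-.08,0);go(*p,.06,S[2]-np.pi/2)"
```

```text
t 2.5 pos [0.5313 0.1192 0.2801] head -0.062 tilt [0.002 0.007] F [-0.84 -0.3  -0.63] T [ 0.012  0.026 -0.036] w 0.999 q [ 0.05  0.53 -0.57  1.69  0.32  1.01 -0.69]
tool d [ 0.0044 -0.0377  0.2203]
spin 0.0054
```

Call:
apply_moves --targets '[{"x": 0.004, "y": -0.0375, "z": 0.02, "spin": 0.005, "gripper": -1}, {"x": 0, "y": 0, "z": 0.04, "spin": 0, "gripper": -1}, {"x": 0, "y": 0, "z": 0.04, "spin": 0, "gripper": -1}, {"x": 0, "y": 0, "z": 0.04, "spin": 0, "gripper": -1}, {"x": 0, "y": 0, "z": 0.04, "spin": 0, "gripper": -1}, {"x": 0, "y": 0, "z": 0.02, "spin": 0, "gripper": -1}, {"x": 0, "y": 0, "z": 0, "spin": 0, "gripper": -1}, {"x": 0, "y": 0, "z": 0, "spin": 0, "gripper": -1}]'

```text
time: 3.3
position: [0.5374, 0.1468, 0.0801]
orientation: [3.139, -0.123, -0.0]
wrist_force: [0.7, -0.2, 0.6]
grip_width: 1.001
```

```bash
python3 -c "
from h import *
p=loc(S,-.08,0);go(*p,.041,S[2]-np.pi/2)
im=ctrl.read_camera('scene');crop(im,330,170,150,110,5,'pics/c3.png')
im=ctrl.read_camera('top');crop(im,200,170,130,90,6,'pics/c3t.png')"
```

```text
t 3.3 pos [0.5374 0.1468 0.0801] head -0.0782 tilt [-0. -0.] F [ 0.7  -0.19  0.59] T [-0.01  -0.028  0.023] w 1.001 q [-0.11  0.8  -0.41  1.87  0.54  0.59 -0.94]
tool d [ 0.0001 -0.0113  0.0391]
spin -0.0108
```

View pics/c3.png

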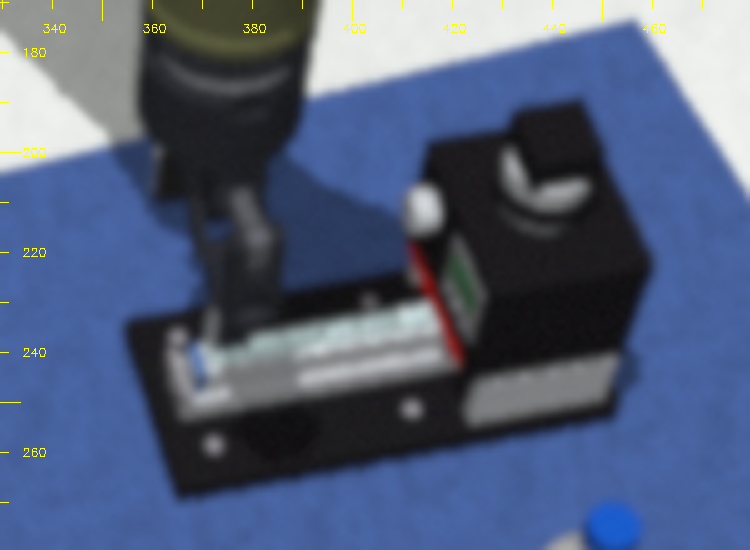

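Call:
apply_moves --targets '[{"x": 0, "y": -0.011, "z": 0.01, "spin": -0.011, "gripper": -1}, {"x": 0, "y": 0, "z": 0.015, "spin": 0, "gripper": -1}, {"x": 0, "y": 0, "z": 0.014, "spin": 0, "gripper": -1}, {"x": 0, "y": 0, "z": 0, "spin": 0, "gripper": -1}, {"x": 0, "y": 0, "z": 0, "spin": 0, "gripper": 0.2}, {"x": 0, "y": 0, "z": 0, "spin": 0, "gripper": 0.4}, {"x": 0, "y": 0, "z": 0, "spin": 0, "gripper": 0.6}, {"x": 0, "y": 0, "z": 0, "spin": 0, "gripper": 1}]'

```text
time: 4.2
position: [0.5386, 0.1579, 0.0413]
orientation: [-3.14, 0.106, -0.001]
wrist_force: [0.4, 0.2, -0.4]
grip_width: 0.329
```

Call:
apply_moves --targets '[{"x": 0, "y": 0, "z": 0, "spin": 0, "gripper": 1}, {"x": 0, "y": 0, "z": 0, "spin": 0, "gripper": 1}, {"x": 0, "y": 0, "z": 0, "spin": 0, "gripper": 1}, {"x": 0, "y": 0, "z": 0, "spin": 0, "gripper": 1}]'

```text
time: 4.6
position: [0.5382, 0.1579, 0.0409]
orientation: [3.14, -0.105, 0.0]
wrist_force: [-0.5, 0.5, -0.0]
grip_width: 0.003
```

```bash
python3 -c "
from h import *
p=loc(S,-.08,0);s,R=st();print(inloc(S,s['position']))"
```

```text
t 4.6 pos [0.5382 0.1579 0.0409] head -0.067 tilt [ 0. -0.] F [-0.48  0.48 -0.03] T [ 0.014 -0.009  0.035] w 0.003 q [-0.16  0.86 -0.36  1.87  0.58  0.51 -0.98]
[-0.08017482  0.00015552]
```

```bash
python3 -c "
from h import *
a=ctrl.read_camera('scene');crop(a,345,190,90,80,6,'pics/a.png')
im=ctrl.read_camera('top');crop(im,200,190,100,80,6,'pics/b.png')
A=cv2.imread('pics/a.png');B=cv2.imread('pics/b.png')
cv2.imwrite('pics/c4.png',cv2.resize(np.hstack([A,B]),None,fx=.7,fy=.7))"
```

```text
(no output)
```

View pics/c4.png

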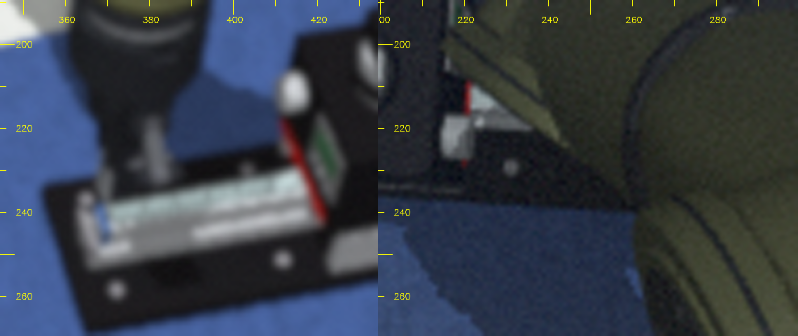

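Run:
```python
from h import *
for u,v,z in [(355.1,234.1,.02),(365.1,268.9,.02),(366.1,253.1,.032),(363.5,238.5,.032)]: print(px2w('scene',u,v,z).round(4))
print('plate exp',[loc(S,-.119,y).round(4) for y in(-.055,.055)],'bed',[loc(S,-.097,y).round(4) for y in(.015,-.015)])
s,R=st();print('tcp px',w2px('scene',s['position']),w2px('top',s['position']), 'tcp+50',w2px('scene',s['position']+[0,0,.1]))
print('base',w2px('top',[0,0,0]),w2px('scene',[0,0,0]))
im=cv2.imread('pics/top0.png').astype(int)
# mat edges straightness
b=im[:,:,0]-im[:,:,2]
pts=[]
for u in range(135,565,43):
    col=cv2.GaussianBlur((b[:,u-3:u+4].mean(1)).reshape(-1,1).astype(np.float32),(1,5),0).ravel()
    g=np.diff(col); pts.append((u,60+g[60:140].argmax(),260+g[260:330].argmin()))
print(pts)
s0=cv2.imread('pics/scene0.png').astype(int);b=s0[:,:,0]-s0[:,:,2];p=[]
for u in range(130,535,30):
    g=np.diff(cv2.GaussianBlur(b[:,u-2:u+3].mean(1).reshape(-1,1).astype(np.float32),(1,5),0).ravel()); p.append((u,g[250:440].argmin()+250, g[170:265].argmax()+170))
print(p)
```

```text
[0.486  0.1336 0.02  ]
[0.5962 0.1214 0.02  ]
[0.5593 0.1367 0.032 ]
[0.5142 0.1461 0.032 ]
plate exp [array([0.5907, 0.1155]), array([0.4809, 0.1229])] bed [array([0.5223, 0.1421]), array([0.5522, 0.1401])]
t 4.7 pos [0.5382 0.1579 0.0409] head -0.067 tilt [ 0. -0.] F [ 0.85 -0.26  0.11] T [-0.045  0.051 -0.006] w 0.0 q [-0.16  0.86 -0.36  1.87  0.58  0.51 -0.98]
tcp px [371.31779337 242.5920866 ] [275.69831644 215.80404783] tcp+50 [374.50168244 218.17798377]
base [351.97986688 454.82129644] [264.33754558 130.91208306]
[(135, np.int64(104), np.int64(302)), (178, np.int64(103), np.int64(301)), (221, np.int64(102), np.int64(300)), (264, np.int64(101), np.int64(299)), (307, np.int64(99), np.int64(298)), (350, np.int64(98), np.int64(298)), (393, np.int64(97), np.int64(296)), (436, np.int64(96), np.int64(296)), (479, np.int64(95), np.int64(295)), (522, np.int64(94), np.int64(294))]
[(130, np.int64(427), np.int64(252)), (160, np.int64(418), np.int64(264)), (190, np.int64(409), np.int64(237)), (220, np.int64(400), np.int64(230)), (250, np.int64(391), np.int64(223)), (280, np.int64(382), np.int64(216)), (310, np.int64(373), np.int64(245)), (340, np.int64(364), np.int64(201)), (370, np.int64(355), np.int64(194)), (400, np.int64(347), np.int64(187)), (430, np.int64(338), np.int64(179)), (460, np.int64(329), np.int64(178)), (490, np.int64(320), np.int64(225)), (520, np.int64(311), np.int64(264))]
```

```bash
python3 -c "
from h import *
a=ctrl.read_camera('scene');s,R=st()
x0,y0,sc=352,208,11
c=cv2.resize(a[y0:y0+48,x0:x0+70],None,fx=sc,fy=sc,interpolation=cv2.INTER_CUBIC)
pp=lambda X:tuple(int(v) for v in (w2px('scene',X)-[x0-.5,y0-.5])*sc)
for k in range(5): cv2.circle(c,pp(s['position']+[0,0,.01*k]),3,(0,0,255),-1)
def P(x,y,z): return pp([*loc(S,x/1000,y/1000),z/1000])
for z in(32,50):
  q=[P(-90,-9,z),P(-90,9,z),P(38,9,z),P(38,-9,z)]
  for i in range(4): cv2.line(c,q[i],q[(i+1)%4],(0,255,0) if z==50 else (0,160,255),1)
cv2.imwrite('pics/c5.png',c)"
```

```text
t 4.75 pos [0.5382 0.1579 0.0409] head -0.0669 tilt [-0. -0.] F [-0.18  0.18 -0.88] T [ 0.073 -0.011  0.026] w -0.001 q [-0.16  0.86 -0.36  1.87  0.58  0.51 -0.98]
```

View pics/c5.png

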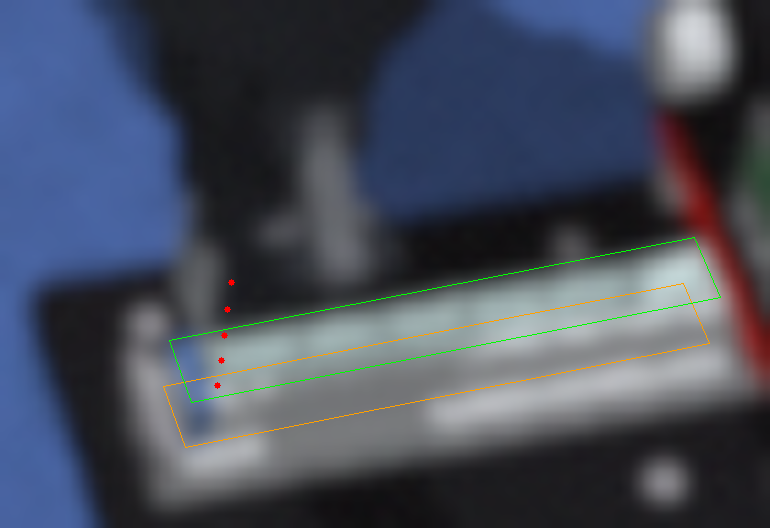

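```bash
python3 -c "
from h import *
p=np.array([0.2709,-0.5625,0.1991])
j=np.array([np.cos(-1.122),np.sin(-1.122),0])
for n in('scene','top'):
  print(n,'tcp',w2px(n,p),'open tips',[w2px(n,p+[0,0,.013]+k*.05*j).round(1) for k in(-1,1)],'body',w2px(n,p+[0,0,.073]))
im=cv2.imread('pics/scene0.png'); crop(im,0,80,80,110,6,'pics/a.png')
im=cv2.imread('pics/c3t.png'); im=cv2.resize(im,None,fx=.5,fy=.5); A=cv2.imread('pics/a.png'); 
B=np.zeros((A.shape[0],im.shape[1],3),np.uint8);B[:im.shape[0]]=im
A=cv2.resize(np.hstack([A,B]),None,fx=.9,fy=.9);print(A.shape);cv2.imwrite('pics/c6.png',A)"
```

```text
scene tcp [ 49.90786204 189.70679057] open tips [array([ 67.3, 175.3]), array([ 26.7, 197.1])] body [ 35.08714043 167.86872527]
top tcp [646.297563   339.37094556] open tips [array([626.7, 352.4]), array([673.4, 328.2])] body [668.72468306 344.68123201]
(594, 783, 3)
```

View pics/c6.png

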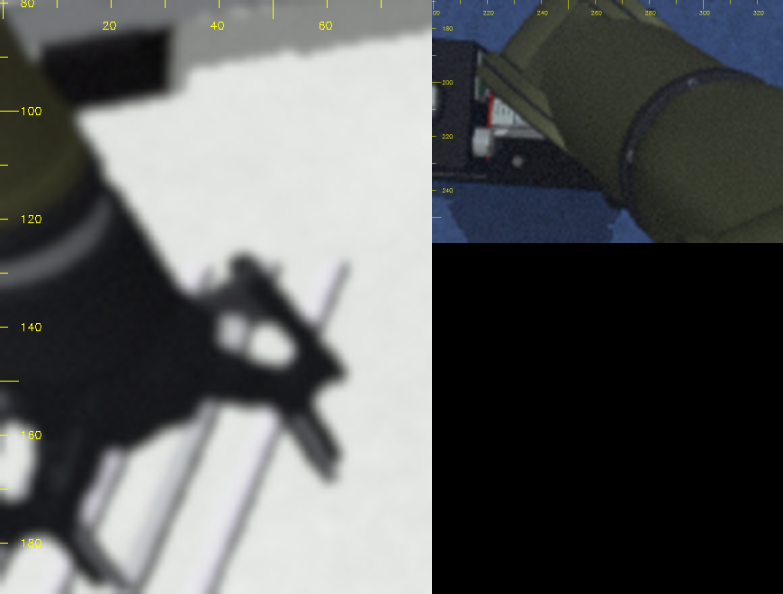

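The closed fingers show no bar between them. The images suggest the real fingertips sit about 30 mm above the reported TCP, both at the start pose and here. I'll check that by a light touch on the bar's top with the fingers closed.

Call:
apply_moves --targets '[{"x": 0, "y": 0, "z": 0.006, "spin": 0, "gripper": 1}, {"x": 0, "y": 0, "z": 0.006, "spin": 0, "gripper": 1}, {"x": 0, "y": 0, "z": 0, "spin": 0, "gripper": 1}]'

```text
time: 5.05
position: [0.5374, 0.1575, 0.0278]
orientation: [3.139, -0.105, -0.003]
wrist_force: [0.2, 0.8, 0.7]
grip_width: 0.003
```

Call:
apply_moves --targets '[{"x": 0, "y": 0, "z": 0.002, "spin": 0, "gripper": 1}, {"x": 0, "y": 0, "z": 0, "spin": 0, "gripper": 1}]'

```text
time: 5.25
position: [0.5381, 0.1579, 0.0266]
orientation: [3.14, -0.105, -0.0]
wrist_force: [-0.4, -0.1, 0.6]
grip_width: 0.002
```

Call:
apply_moves --targets '[{"x": 0, "y": 0, "z": 0.002, "spin": 0, "gripper": 1}, {"x": 0, "y": 0, "z": 0, "spin": 0, "gripper": 1}]'

```text
time: 5.45
position: [0.5382, 0.1579, 0.0248]
orientation: [3.14, -0.105, -0.0]
wrist_force: [0.5, 0.1, 0.2]
grip_width: -0.001
```

Call:
apply_moves --targets '[{"x": 0, "y": 0, "z": 0.002, "spin": 0, "gripper": 1}, {"x": 0, "y": 0, "z": 0, "spin": 0, "gripper": 1}]'

```text
time: 5.65
position: [0.5381, 0.1579, 0.0227]
orientation: [3.14, -0.105, -0.0]
wrist_force: [0.6, -0.5, -0.2]
grip_width: -0.0
```

Call:
apply_moves --targets '[{"x": 0, "y": 0, "z": 0.002, "spin": 0, "gripper": 1}, {"x": 0, "y": 0, "z": 0, "spin": 0, "gripper": 1}]'

```text
time: 5.85
position: [0.5381, 0.1578, 0.0207]
orientation: [3.14, -0.105, -0.0]
wrist_force: [-0.5, -0.5, 0.5]
grip_width: -0.003
```

Call:
apply_moves --targets '[{"x": 0, "y": 0, "z": 0.002, "spin": 0, "gripper": 1}, {"x": 0, "y": 0, "z": 0, "spin": 0, "gripper": 1}]'

```text
time: 6.05
position: [0.5383, 0.158, 0.0188]
orientation: [3.14, -0.105, 0.0]
wrist_force: [0.5, 0.0, -0.0]
grip_width: -0.001
```

Call:
apply_moves --targets '[{"x": 0, "y": 0, "z": 0.0015, "spin": 0, "gripper": 1}, {"x": 0, "y": 0, "z": 0, "spin": 0, "gripper": 1}]'

```text
time: 6.25
position: [0.5383, 0.1579, 0.0187]
orientation: [3.139, -0.105, 0.001]
wrist_force: [-1.4, -1.2, 12.8]
grip_width: -0.003
```

Contact came at reported z 0.0188, where the bar's top is at 0.050, so real fingertip z = reported z + 31 mm. I'll allow for that and regrip.

Call:
apply_moves --targets '[{"x": 0, "y": 0, "z": -0.02, "spin": 0, "gripper": 1}, {"x": 0, "y": 0, "z": 0, "spin": 0, "gripper": -0.2}, {"x": 0, "y": 0, "z": 0, "spin": 0, "gripper": -0.2}, {"x": 0, "y": 0, "z": 0, "spin": 0, "gripper": -0.2}, {"x": 0, "y": 0, "z": 0, "spin": 0, "gripper": -0.2}, {"x": 0, "y": 0, "z": 0, "spin": 0, "gripper": -0.2}, {"x": 0, "y": 0, "z": 0.014, "spin": 0, "gripper": -0.2}, {"x": 0, "y": 0, "z": 0.0135, "spin": 0, "gripper": -0.2}]'

```text
time: 7.05
position: [0.5382, 0.1579, 0.0088]
orientation: [-3.14, 0.105, -0.0]
wrist_force: [-0.2, -0.9, -0.5]
grip_width: 0.603
```

Call:
apply_moves --targets '[{"x": 0, "y": 0, "z": 0, "spin": 0, "gripper": -0.2}, {"x": 0, "y": 0, "z": 0, "spin": 0, "gripper": 0.2}, {"x": 0, "y": 0, "z": 0, "spin": 0, "gripper": 0.5}, {"x": 0, "y": 0, "z": 0, "spin": 0, "gripper": 1}, {"x": 0, "y": 0, "z": 0, "spin": 0, "gripper": 1}, {"x": 0, "y": 0, "z": 0, "spin": 0, "gripper": 1}, {"x": 0, "y": 0, "z": 0, "spin": 0, "gripper": 1}, {"x": 0, "y": 0, "z": 0, "spin": 0, "gripper": 1}]'

```text
time: 7.85
position: [0.5386, 0.1581, 0.0103]
orientation: [-3.139, 0.105, -0.001]
wrist_force: [-0.1, -0.7, 4.2]
grip_width: 0.187
```

```bash
python3 -c "
from h import *
s,R=st();print(inloc(S,s['position']))"
```

```text
t 7.85 pos [0.5386 0.1581 0.0103] head -0.067 tilt [0.001 0.   ] F [-0.07 -0.68  4.16] T [ 0.044  0.063 -0.017] w 0.187 q [-0.18  0.91 -0.32  1.88  0.61  0.45 -1.01]
[-0.07992915 -0.00016037]
```

Call:
apply_moves --targets '[{"x": 0, "y": 0, "z": 0, "spin": 0, "gripper": 1}, {"x": 0, "y": 0, "z": 0, "spin": 0, "gripper": 1}, {"x": 0, "y": 0, "z": -0.002, "spin": 0, "gripper": 1}, {"x": 0, "y": 0, "z": -0.002, "spin": 0, "gripper": 1}, {"x": 0, "y": 0, "z": 0, "spin": 0, "gripper": 1}, {"x": 0, "y": 0, "z": 0, "spin": 0, "gripper": 1}]'

```text
time: 8.45
position: [0.5379, 0.1576, 0.0136]
orientation: [3.139, -0.105, -0.001]
wrist_force: [0.2, 0.6, -1.3]
grip_width: 0.193
```

```bash
python3 -c "
from h import *
st()"
```

```text
t 8.45 pos [0.5379 0.1576 0.0136] head -0.067 tilt [-0.001 -0.   ] F [ 0.19  0.61 -1.32] T [-0.133 -0.045 -0.02 ] w 0.193 q [-0.18  0.9  -0.33  1.88  0.61  0.46 -1.01]
```

Call:
apply_moves --targets '[{"x": 0, "y": 0, "z": -0.002, "spin": 0, "gripper": 1}, {"x": 0, "y": 0, "z": -0.002, "spin": 0, "gripper": 1}, {"x": 0, "y": 0, "z": 0, "spin": 0, "gripper": 1}, {"x": 0, "y": 0, "z": 0, "spin": 0, "gripper": 1}]'

```text
time: 8.85
position: [0.5381, 0.1577, 0.0178]
orientation: [3.139, -0.105, -0.0]
wrist_force: [0.7, 0.1, -2.3]
grip_width: 0.186
```

```bash
python3 -c "
from h import *
st()"
```

```text
t 8.85 pos [0.5381 0.1577 0.0178] head -0.067 tilt [-0. -0.] F [ 0.71  0.1  -2.29] T [-0.255 -0.031  0.026] w 0.186 q [-0.17  0.9  -0.33  1.88  0.61  0.46 -1.01]
```

Call:
apply_moves --targets '[{"x": 0, "y": 0, "z": -0.001, "spin": 0, "gripper": 1}, {"x": 0, "y": 0, "z": -0.001, "spin": 0, "gripper": 1}, {"x": 0, "y": 0, "z": -0.001, "spin": 0, "gripper": 1}, {"x": 0, "y": 0, "z": -0.001, "spin": 0, "gripper": 1}, {"x": 0, "y": 0, "z": 0, "spin": 0, "gripper": 1}]'

```text
time: 9.35
position: [0.5381, 0.1579, 0.0219]
orientation: [3.14, -0.105, -0.0]
wrist_force: [-0.3, 0.4, -4.2]
grip_width: 0.188
```

```bash
python3 -c "
from h import *
st()"
```

```text
t 9.35 pos [0.5381 0.1579 0.0219] head -0.0669 tilt [-0. -0.] F [-0.34  0.35 -4.21] T [-0.339  0.061 -0.012] w 0.188 q [-0.17  0.89 -0.34  1.88  0.6   0.47 -1.  ]
```

Call:
apply_moves --targets '[{"x": 0, "y": 0, "z": -0.001, "spin": 0, "gripper": 1}, {"x": 0, "y": 0, "z": -0.001, "spin": 0, "gripper": 1}, {"x": 0, "y": 0, "z": -0.001, "spin": 0, "gripper": 1}, {"x": 0, "y": 0, "z": 0, "spin": 0, "gripper": 1}]'

```text
time: 9.75
position: [0.5386, 0.158, 0.0251]
orientation: [-3.14, 0.106, -0.001]
wrist_force: [0.7, 0.8, -3.7]
grip_width: 0.184
```

```bash
python3 -c "
from h import *
st()"
```

```text
t 9.75 pos [0.5386 0.158  0.0251] head -0.0675 tilt [0.001 0.   ] F [ 0.71  0.77 -3.68] T [-0.295 -0.114 -0.187] w 0.184 q [-0.17  0.89 -0.34  1.88  0.6   0.48 -1.  ]
```

Call:
apply_moves --targets '[{"x": 0, "y": 0, "z": 0.0012, "spin": 0, "gripper": 1}, {"x": 0, "y": 0, "z": 0, "spin": 0, "gripper": 1}]'

```text
time: 9.95
position: [0.5387, 0.1579, 0.0238]
orientation: [-3.14, 0.106, -0.001]
wrist_force: [1.0, -0.5, -2.7]
grip_width: 0.183
```

```bash
python3 -c "
from h import *
st()"
```

```text
t 9.95 pos [0.5387 0.1579 0.0238] head -0.0675 tilt [0.001 0.   ] F [ 1.   -0.51 -2.71] T [-0.294 -0.219 -0.178] w 0.183 q [-0.17  0.89 -0.34  1.88  0.6   0.48 -1.  ]
```

Call:
apply_moves --targets '[{"x": 0, "y": 0.005, "z": 0, "spin": 0, "gripper": 1}, {"x": 0, "y": 0.008, "z": -0.0005, "spin": 0, "gripper": 1}, {"x": 0, "y": 0.008, "z": -0.0005, "spin": 0, "gripper": 1}, {"x": 0, "y": 0.008, "z": -0.0005, "spin": 0, "gripper": 1}, {"x": 0, "y": 0.008, "z": -0.0005, "spin": 0, "gripper": 1}, {"x": 0, "y": 0.008, "z": -0.0005, "spin": 0, "gripper": 1}, {"x": 0, "y": 0.008, "z": -0.0005, "spin": 0, "gripper": 1}, {"x": 0, "y": 0.008, "z": 0, "spin": 0, "gripper": 1}]'

```text
time: 10.75
position: [0.5338, 0.0962, 0.0267]
orientation: [3.139, -0.105, -0.001]
wrist_force: [0.5, -0.3, -1.5]
grip_width: 0.186
```

```bash
python3 -c "
from h import *
s,R=st();print(inloc(S,s['position']))"
```

```text
t 10.75 pos [0.5338 0.0962 0.0267] head -0.0668 tilt [-0. -0.] F [ 0.5  -0.3  -1.48] T [-0.12   0.002  0.046] w 0.186 q [-0.06  0.87 -0.34  1.93  0.63  0.44 -0.94]
[-0.14207722  0.00044399]
```

Call:
apply_moves --targets '[{"x": 0, "y": 0.015, "z": -0.005, "spin": 0, "gripper": 1}, {"x": 0, "y": 0.015, "z": -0.01, "spin": 0, "gripper": 1}, {"x": 0, "y": 0.015, "z": -0.015, "spin": 0, "gripper": 1}, {"x": 0, "y": 0.015, "z": -0.02, "spin": 0, "gripper": 1}, {"x": 0, "y": 0.015, "z": -0.02, "spin": 0, "gripper": 1}, {"x": 0, "y": 0.01, "z": -0.015, "spin": 0, "gripper": 1}, {"x": 0, "y": 0, "z": 0, "spin": 0.08, "gripper": 1}, {"x": 0, "y": 0, "z": 0, "spin": 0.1, "gripper": 1}]'

```text
time: 11.55
position: [0.5284, 0.0111, 0.1122]
orientation: [3.117, -0.395, 0.001]
wrist_force: [0.8, 0.3, -2.0]
grip_width: 0.189
```

Call:
apply_moves --targets '[{"x": 0, "y": 0, "z": 0, "spin": 0.14, "gripper": 1}, {"x": 0, "y": 0, "z": 0, "spin": 0.14, "gripper": 1}, {"x": 0, "y": 0, "z": 0, "spin": 0.14, "gripper": 1}, {"x": 0, "y": 0, "z": 0, "spin": 0.14, "gripper": 1}, {"x": 0, "y": 0, "z": 0, "spin": 0.14, "gripper": 1}, {"x": 0, "y": 0, "z": 0, "spin": 0.14, "gripper": 1}, {"x": 0, "y": 0, "z": 0, "spin": 0.14, "gripper": 1}, {"x": 0, "y": 0, "z": 0, "spin": 0.14, "gripper": 1}]'

```text
time: 12.35
position: [0.5279, 0.012, 0.1116]
orientation: [2.43, -1.99, -0.001]
wrist_force: [0.2, 0.6, -1.0]
grip_width: 0.19
```

```bash
python3 -c "
from h import *
p=loc(C,-.039,-.08);print(p);go(*p,.13,C[2]);im=ctrl.read_camera('top');cv2.imwrite('pics/t7.png',im);print(w2px('top',[*p,.1]))"
```

```text
[ 0.46140172 -0.17627683]
t 12.35 pos [0.5279 0.012  0.1116] head -1.3724 tilt [-0.001 -0.   ] F [ 0.17  0.57 -1.04] T [-0.019  0.097  0.   ] w 0.19 q [-0.04  0.7  -0.11  1.94  0.15  0.51 -1.63]
tool d [ 0.1715  0.1023 -0.0183]
spin 0.0533
[431.78377318 246.04167892]
```

Call:
apply_moves --targets '[{"x": 0, "y": 0, "z": 0, "spin": 0.053, "gripper": 1}, {"x": 0.029, "y": 0.015, "z": 0, "spin": 0, "gripper": 1}, {"x": 0.037, "y": 0.0195, "z": 0, "spin": 0, "gripper": 1}, {"x": 0.037, "y": 0.0195, "z": 0, "spin": 0, "gripper": 1}, {"x": 0.037, "y": 0.0195, "z": 0, "spin": 0, "gripper": 1}, {"x": 0.0367, "y": 0.0195, "z": 0, "spin": 0, "gripper": 1}, {"x": 0, "y": 0, "z": 0, "spin": 0, "gripper": 1}, {"x": 0, "y": 0, "z": 0, "spin": 0, "gripper": 1}]'

```text
time: 13.2
position: [0.4623, -0.1776, 0.1117]
orientation: [2.381, -2.049, -0.0]
wrist_force: [0.3, 0.0, -0.4]
grip_width: 0.186
```

```bash
python3 -c "
from h import *
p=loc(C,-.039,-.08);go(*p,.08,C[2]);s,R=st();print(inloc(C,s['position']))
im=ctrl.read_camera('top');crop(im,380,140,150,130,2.7,'pics/a.png');a=ctrl.read_camera('scene');crop(a,140,215,150,130,2.7,'pics/b.png')
A=cv2.imread('pics/a.png');B=cv2.imread('pics/b.png');cv2.imwrite('pics/c7.png',cv2.resize(np.hstack([A,B]),(800,347)))"
```

```text
t 13.2 pos [ 0.4623 -0.1776  0.1117] head -1.421 tilt [-0. -0.] F [ 0.29  0.05 -0.37] T [0.039 0.095 0.011] w 0.186 q [ 0.37  0.67 -0.15  2.04  0.21  0.45 -1.36]
tool d [-0.0015  0.0007  0.0317]
spin 0.0047
t 13.2 pos [ 0.4623 -0.1776  0.1117] head -1.421 tilt [-0. -0.] F [ 0.29  0.05 -0.37] T [0.039 0.095 0.011] w 0.186 q [ 0.37  0.67 -0.15  2.04  0.21  0.45 -1.36]
[-0.0375289  -0.07932748]
```

View pics/c7.png

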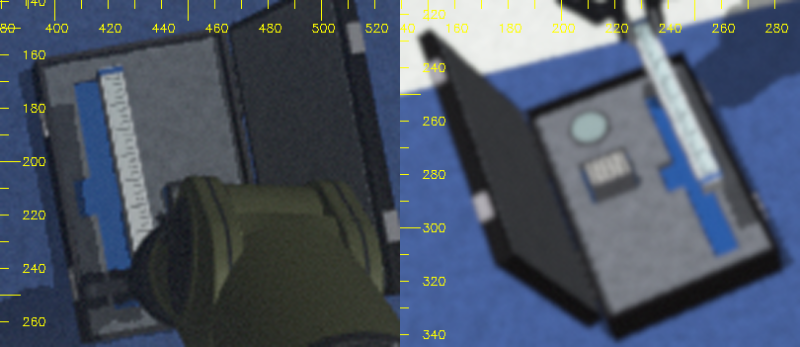

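Run:
```python
from h import *
for u,v,z in [(420.9,165.3,.138),(420.9,165.3,.143),(430.8,225.5,.146)]: print(inloc(C,px2w('top',u,v,z)))
im=ctrl.read_camera('top').astype(int)
g=im.sum(2)
for v in range(168,232,8):
    r=g[v,405:450]; k=np.where(r>330)[0]; 
    if len(k): u=405+k.mean(); zz=.138+(v-165)/60*.009; print(v,len(k),u,inloc(C,px2w('top',u,v,zz)).round(4))
```

```text
[-0.0384462   0.08729224]
[-0.03935788  0.08655532]
[-0.04171039 -0.0387316 ]
168 9 420.0 [-0.0413  0.082 ]
176 9 422.0 [-0.0404  0.0649]
184 9 423.0 [-0.0415  0.0481]
192 9 425.0 [-0.0406  0.0311]
200 8 426.5 [-0.0407  0.0142]
208 9 428.0 [-0.0408 -0.0025]
216 9 430.0 [-0.0398 -0.0194]
224 9 431.0 [-0.0409 -0.0358]
```

Call:
apply_moves --targets '[{"x": 0, "y": -0.002, "z": 0.02, "spin": 0.002, "gripper": 1}, {"x": 0, "y": 0, "z": 0.02, "spin": 0, "gripper": 1}, {"x": 0, "y": 0, "z": 0.015, "spin": 0, "gripper": 1}, {"x": 0, "y": 0, "z": 0.01, "spin": 0, "gripper": 1}, {"x": 0, "y": 0, "z": 0.005, "spin": 0, "gripper": 1}, {"x": 0, "y": 0, "z": 0, "spin": 0, "gripper": 1}, {"x": 0, "y": 0, "z": 0, "spin": 0, "gripper": 1}]'

```text
time: 14.05
position: [0.4655, -0.176, 0.0421]
orientation: [-2.381, 2.049, -0.001]
wrist_force: [-0.3, 0.0, -0.7]
grip_width: 0.187
```

Run:
```python
from h import *
s,R=st();print(inloc(C,s['position']))
im=np.mean([ctrl.read_camera('top') for _ in range(3)],0); g=im.sum(2); b=im[:,:,0]-im[:,:,2]
for v in range(162,232,6):
    r=g[v,400:450]; k=np.where(r>300)[0]
    if len(k): u=400+k.mean(); zz=s['position'][2]+.0267+(v-165)/60*.009; print(v,len(k),u,inloc(C,px2w('top',u,v,zz)).round(4),'blue',(np.where(b[v,400:450]>50)[0]+400).tolist())
crop(im.astype(np.uint8),395,150,60,95,6,'pics/c8.png')
```

```text
t 14.05 pos [ 0.4655 -0.176   0.0421] head -1.4214 tilt [ 0.001 -0.   ] F [-0.34  0.02 -0.72] T [-0.008  0.065 -0.008] w 0.187 q [ 0.33  0.8  -0.09  2.07  0.24  0.28 -1.39]
[-0.03870655 -0.07589271]
162 1 427.0 [-0.0114  0.1025] blue []
168 6 414.3333333333333 [-0.041  0.094] blue []
174 10 416.5 [-0.0388  0.0801] blue [408, 409, 410]
180 9 418.0 [-0.0381  0.0665] blue [411]
186 10 420.0 [-0.0363  0.0527] blue []
192 9 420.0 [-0.0387  0.0398] blue [413]
198 9 421.0 [-0.039   0.0264] blue []
204 10 420.3 [-0.043   0.0138] blue []
210 10 423.5 [-0.0386 -0.0003] blue [408, 409, 428, 429, 430]
216 9 425.0 [-0.0378 -0.0137] blue [409, 410, 429, 430, 431]
222 8 425.5 [-0.0392 -0.0267] blue []
228 5 425.0 [-0.0427 -0.0393] blue []
```

View pics/c8.png

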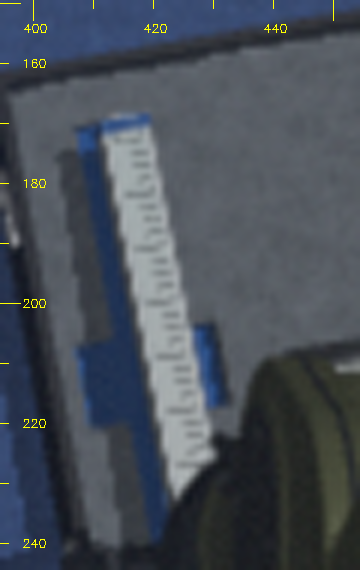

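Call:
apply_moves --targets '[{"x": 0, "y": 0.003, "z": 0.005, "spin": 0.003, "gripper": 1}, {"x": 0, "y": 0, "z": 0.008, "spin": 0, "gripper": 1}, {"x": 0, "y": 0, "z": 0.006, "spin": 0, "gripper": 1}, {"x": 0, "y": 0, "z": 0.004, "spin": 0, "gripper": 1}, {"x": 0, "y": 0, "z": 0.003, "spin": 0, "gripper": 1}, {"x": 0, "y": 0, "z": 0.002, "spin": 0, "gripper": 1}, {"x": 0, "y": 0, "z": 0, "spin": 0, "gripper": 1}]'

```text
time: 14.9
position: [0.462, -0.1765, 0.0134]
orientation: [2.377, -2.053, -0.0]
wrist_force: [-0.7, -0.2, -1.0]
grip_width: 0.192
```

Run:
```python
from h import *
s,R=st();print(inloc(C,s['position']))
```

```text
t 14.9 pos [ 0.462  -0.1765  0.0134] head -1.4249 tilt [-0.  0.] F [-0.75 -0.18 -1.04] T [-0.008  0.184  0.015] w 0.192 q [ 0.31  0.85 -0.07  2.09  0.25  0.21 -1.4 ]
[-0.03868819 -0.07945251]
```

Call:
apply_moves --targets '[{"x": 0, "y": 0, "z": 0.0015, "spin": 0, "gripper": 1}, {"x": 0, "y": 0, "z": 0.0015, "spin": 0, "gripper": 1}, {"x": 0, "y": 0, "z": 0.0015, "spin": 0, "gripper": 1}, {"x": 0, "y": 0, "z": 0, "spin": 0, "gripper": 1}]'

```text
time: 15.3
position: [0.462, -0.1765, 0.0091]
orientation: [2.377, -2.054, -0.0]
wrist_force: [-1.0, -0.4, -1.9]
grip_width: 0.186
```

Run:
```python
from h import *
s,R=st();print(inloc(C,s['position']))
```

```text
t 15.3 pos [ 0.462  -0.1765  0.0091] head -1.4249 tilt [-0. -0.] F [-1.   -0.36 -1.9 ] T [ 0.001  0.119 -0.064] w 0.186 q [ 0.31  0.86 -0.06  2.09  0.25  0.2  -1.4 ]
[-0.03866598 -0.0794359 ]
```

Call:
apply_moves --targets '[{"x": 0, "y": 0, "z": 0.0015, "spin": 0, "gripper": 1}, {"x": 0, "y": 0, "z": 0.0015, "spin": 0, "gripper": 1}, {"x": 0, "y": 0, "z": 0, "spin": 0, "gripper": 1}]'

```text
time: 15.6
position: [0.4621, -0.1766, 0.0061]
orientation: [2.377, -2.054, 0.0]
wrist_force: [-0.2, -0.4, -0.0]
grip_width: 0.191
```

Run:
```python
from h import *
s,R=st()
```

```text
t 15.6 pos [ 0.4621 -0.1766  0.0061] head -1.4251 tilt [ 0. -0.] F [-0.15 -0.35 -0.04] T [-0.038 -0.039 -0.011] w 0.191 q [ 0.31  0.87 -0.06  2.09  0.25  0.19 -1.41]
```

Call:
apply_moves --targets '[{"x": 0, "y": 0, "z": 0.0015, "spin": 0, "gripper": 1}, {"x": 0, "y": 0, "z": 0.0015, "spin": 0, "gripper": 1}, {"x": 0, "y": 0, "z": 0, "spin": 0, "gripper": 1}]'

```text
time: 15.9
position: [0.462, -0.1766, 0.0031]
orientation: [2.377, -2.054, 0.0]
wrist_force: [0.2, 0.1, 1.6]
grip_width: 0.192
```

Run:
```python
from h import *
s,R=st()
```

```text
t 15.9 pos [ 0.462  -0.1766  0.0031] head -1.4251 tilt [-0. -0.] F [0.21 0.15 1.64] T [ 0.001 -0.058  0.031] w 0.192 q [ 0.31  0.87 -0.06  2.09  0.26  0.18 -1.41]
```

Call:
apply_moves --targets '[{"x": 0, "y": 0, "z": 0.001, "spin": 0, "gripper": 1}, {"x": 0, "y": 0, "z": 0.001, "spin": 0, "gripper": 1}, {"x": 0, "y": 0, "z": 0, "spin": 0, "gripper": 1}]'

```text
time: 16.2
position: [0.462, -0.1766, 0.0012]
orientation: [2.377, -2.054, 0.0]
wrist_force: [-1.4, -0.5, 1.6]
grip_width: 0.191
```

Run:
```python
from h import *
s,R=st()
```

```text
t 16.2 pos [ 0.462  -0.1766  0.0012] head -1.4251 tilt [ 0. -0.] F [-1.43 -0.47  1.57] T [-0.011 -0.079 -0.024] w 0.191 q [ 0.31  0.88 -0.06  2.09  0.26  0.18 -1.41]
```

Call:
apply_moves --targets '[{"x": 0, "y": 0, "z": 0.001, "spin": 0, "gripper": 1}, {"x": 0, "y": 0, "z": 0.0005, "spin": 0, "gripper": 1}, {"x": 0, "y": 0, "z": 0, "spin": 0, "gripper": 1}]'

```text
time: 16.5
position: [0.4621, -0.1765, 0.0001]
orientation: [-2.378, 2.053, -0.001]
wrist_force: [-2.6, -0.2, 7.5]
grip_width: 0.188
```

Run:
```python
from h import *
s,R=st()
```

```text
t 16.5 pos [ 4.621e-01 -1.765e-01  1.000e-04] head -1.4245 tilt [ 0. -0.] F [-2.57 -0.2   7.48] T [0.165 0.053 0.097] w 0.188 q [ 0.31  0.88 -0.06  2.09  0.26  0.18 -1.41]
```

Call:
apply_moves --targets '[{"x": 0, "y": 0, "z": 0, "spin": 0, "gripper": 0.55}, {"x": 0, "y": 0, "z": 0, "spin": 0, "gripper": 0.45}, {"x": 0, "y": 0, "z": 0, "spin": 0, "gripper": 0.4}, {"x": 0, "y": 0, "z": 0, "spin": 0, "gripper": 0.4}]'

```text
time: 16.9
position: [0.4624, -0.1765, -0.0004]
orientation: [-2.377, 2.053, -0.0]
wrist_force: [1.0, 0.4, 0.0]
grip_width: 0.298
```

Run:
```python
from h import *
s,R=st()
```

```text
t 16.9 pos [ 4.624e-01 -1.765e-01 -4.000e-04] head -1.4248 tilt [0. 0.] F [1.01 0.4  0.02] T [-0.006 -0.07   0.056] w 0.298 q [ 0.31  0.88 -0.06  2.09  0.26  0.18 -1.41]
```

Call:
apply_moves --targets '[{"x": 0, "y": 0, "z": -0.005, "spin": 0, "gripper": 0.4}, {"x": 0, "y": 0, "z": -0.01, "spin": 0, "gripper": 0.4}, {"x": 0, "y": 0, "z": -0.03, "spin": 0, "gripper": 0.4}, {"x": 0, "y": 0, "z": -0.04, "spin": 0, "gripper": 0.4}, {"x": 0, "y": 0, "z": -0.03, "spin": 0, "gripper": 0.6}, {"x": 0, "y": 0, "z": 0, "spin": 0, "gripper": 1}, {"x": 0, "y": 0, "z": 0, "spin": 0, "gripper": 1}]'

```text
time: 17.6
position: [0.4624, -0.1768, 0.1158]
orientation: [-2.377, 2.054, -0.003]
wrist_force: [-0.4, -0.5, -0.7]
grip_width: -0.002
```

Run:
```python
from h import *
p=loc(C,.03,.03);go(*p,.115,C[2]+np.pi/2)
im=np.mean([ctrl.read_camera('top') for _ in range(2)],0); g=im.sum(2)
for v in range(160,266,6):
    r=g[v,400:442]; k=np.where(r>330)[0]
    if len(k): u=400+k.mean(); print(v,len(k),u,inloc(C,px2w('top',u,v,.039)).round(4))
# target white top: bright pixels near
m=(g>330).astype(np.uint8); m[:,:438]=0; m[:195]=0;m[232:]=0;m[:,470:]=0
k=np.argwhere(m); print('target',k.min(0),k.max(0),k.mean(0))
```

```text
t 17.6 pos [ 0.4624 -0.1768  0.1158] head -1.4252 tilt [ 0.002 -0.001] F [-0.38 -0.53 -0.68] T [-0.019  0.017  0.003] w -0.002 q [ 0.37  0.66 -0.15  2.04  0.21  0.46 -1.37]
tool d [ 0.0683 -0.1091  0.001 ]
spin -1.5703
172 1 417.0 [-0.0316  0.0885]
178 8 414.5 [-0.0394  0.0762]
184 8 415.5 [-0.0396  0.0625]
190 8 416.5 [-0.0398  0.0489]
196 8 417.5 [-0.0399  0.0353]
202 8 418.5 [-0.0401  0.0217]
208 9 420.0 [-0.0391  0.0079]
214 9 421.0 [-0.0393 -0.0056]
220 8 422.5 [-0.0384 -0.0193]
226 8 423.5 [-0.0385 -0.0329]
232 8 424.5 [-0.0387 -0.0464]
238 7 425.0 [-0.0399 -0.0597]Traceback (most recent call last):
  File "<stdin>", line 9, in <module>
    return umr_minimum(a, axis, None, out, keepdims, initial, where)
ValueError: zero-size array to reduction operation minimum which has no identity
```

Top camera shows the bar lying straight in the slot at case x ≈ -39 mm. Next is the target: closed fingertips push it in case -y.

Call:
apply_moves --targets '[{"x": 0.017, "y": -0.026, "z": 0, "spin": 0, "gripper": 1}, {"x": 0.017, "y": -0.026, "z": 0, "spin": 0, "gripper": 1}, {"x": 0.017, "y": -0.026, "z": 0, "spin": 0, "gripper": 1}, {"x": 0.017, "y": -0.026, "z": 0, "spin": 0, "gripper": 1}, {"x": 0, "y": 0, "z": 0.03, "spin": 0, "gripper": 1}, {"x": 0, "y": 0, "z": 0.03, "spin": 0, "gripper": 1}, {"x": 0, "y": 0, "z": 0.02, "spin": 0, "gripper": 1}, {"x": 0, "y": 0, "z": 0, "spin": 0, "gripper": 1}]'

```text
time: 18.5
position: [0.5712, -0.2274, 0.0303]
orientation: [2.375, -2.051, -0.013]
wrist_force: [-1.1, -0.0, 0.0]
grip_width: -0.001
```

Run:
```python
from h import *
p=loc(C,.03,.025);go(*p,.007,C[2])
a=ctrl.read_camera('scene');crop(a,180,235,100,85,8,'pics/c9.png')
```

```text
t 18.5 pos [ 0.5712 -0.2274  0.0303] head -1.4244 tilt [-0.009  0.003] F [-1.1  -0.04  0.02] T [-0.015  0.068 -0.037] w -0.001 q [ 0.39  0.91 -0.15  1.71  0.22  0.55 -1.32]
tool d [ 0.0027 -0.004   0.0233]
spin 0.0013
```

View pics/c9.png

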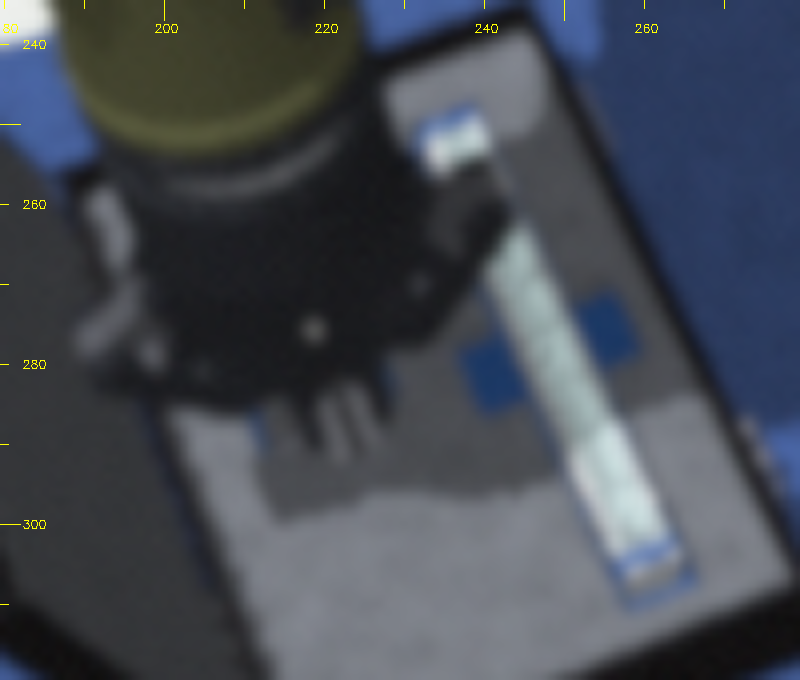

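Viewed: the bar lies along the slot from (237,250) to (262,305). The shut fingertips are at about (223,288), just off the target's +y side.

Call:
apply_moves --targets '[{"x": 0.0015, "y": -0.002, "z": 0.01, "spin": 0, "gripper": 1}, {"x": 0, "y": 0, "z": 0.006, "spin": 0, "gripper": 1}, {"x": 0, "y": 0, "z": 0.006, "spin": 0, "gripper": 1}, {"x": 0, "y": 0, "z": 0, "spin": 0, "gripper": 1}, {"x": 0, "y": 0.004, "z": 0, "spin": 0, "gripper": 1}, {"x": 0, "y": 0.004, "z": 0, "spin": 0, "gripper": 1}, {"x": 0, "y": 0, "z": 0, "spin": 0, "gripper": 1}]'

```text
time: 19.25
position: [0.5682, -0.2315, 0.013]
orientation: [2.376, -2.054, -0.001]
wrist_force: [1.1, -0.3, -0.0]
grip_width: -0.002
```

Run:
```python
from h import *
s,R=st();print(inloc(C,s['position']))
```

```text
t 19.25 pos [ 0.5682 -0.2315  0.013 ] head -1.4256 tilt [-0.001 -0.   ] F [ 1.14 -0.34 -0.03] T [ 0.008  0.025 -0.032] w -0.002 q [ 0.39  0.93 -0.14  1.72  0.23  0.5  -1.33]
[0.03112678 0.01764336]
```

Call:
apply_moves --targets '[{"x": 0, "y": 0.003, "z": 0, "spin": 0, "gripper": 1}, {"x": 0, "y": 0.003, "z": 0, "spin": 0, "gripper": 1}, {"x": 0, "y": 0.003, "z": 0, "spin": 0, "gripper": 1}, {"x": 0, "y": 0, "z": 0, "spin": 0, "gripper": 1}]'

```text
time: 19.65
position: [0.5595, -0.2327, 0.0127]
orientation: [2.377, -2.054, -0.001]
wrist_force: [0.2, -1.4, 0.3]
grip_width: -0.002
```

Run:
```python
from h import *
s,R=st();print(inloc(C,s['position']))
```

```text
t 19.65 pos [ 0.5595 -0.2327  0.0127] head -1.4253 tilt [-0.001 -0.   ] F [ 0.22 -1.36  0.25] T [-0.002 -0.022 -0.024] w -0.002 q [ 0.39  0.93 -0.14  1.75  0.24  0.48 -1.32]
[0.03097076 0.00889864]
```

Call:
apply_moves --targets '[{"x": 0, "y": -0.003, "z": 0.005, "spin": 0, "gripper": 1}, {"x": 0, "y": 0.003, "z": 0, "spin": 0, "gripper": 1}, {"x": 0, "y": 0.002, "z": 0, "spin": 0, "gripper": 1}, {"x": 0, "y": 0.002, "z": 0, "spin": 0, "gripper": 1}, {"x": 0, "y": 0, "z": 0, "spin": 0, "gripper": 1}]'

```text
time: 20.15
position: [0.5558, -0.2332, 0.0077]
orientation: [2.377, -2.054, -0.0]
wrist_force: [-0.2, -0.1, -0.5]
grip_width: 0.002
```

Run:
```python
from h import *
s,R=st();print(inloc(C,s['position']))
```

```text
t 20.15 pos [ 0.5558 -0.2332  0.0077] head -1.4253 tilt [-0. -0.] F [-0.19 -0.1  -0.47] T [ 0.045 -0.047 -0.018] w 0.002 q [ 0.4   0.93 -0.13  1.76  0.24  0.47 -1.32]
[0.03095019 0.00520568]
```

Call:
apply_moves --targets '[{"x": 0, "y": 0.002, "z": 0, "spin": 0, "gripper": 1}, {"x": 0, "y": 0.002, "z": 0, "spin": 0, "gripper": 1}, {"x": 0, "y": 0, "z": 0, "spin": 0, "gripper": 1}]'

```text
time: 20.45
position: [0.5518, -0.2337, 0.0077]
orientation: [2.377, -2.054, -0.001]
wrist_force: [0.4, -0.6, -0.5]
grip_width: 0.004
```

Run:
```python
from h import *
s,R=st();print(inloc(C,s['position']))
```

```text
t 20.45 pos [ 0.5518 -0.2337  0.0077] head -1.4252 tilt [-0.001 -0.   ] F [ 0.4  -0.57 -0.53] T [-0.011  0.022  0.019] w 0.004 q [ 0.4   0.93 -0.13  1.77  0.24  0.46 -1.32]
[0.03092378 0.00109731]
```

Call:
apply_moves --targets '[{"x": 0, "y": 0.002, "z": 0, "spin": 0, "gripper": 1}, {"x": 0, "y": 0.002, "z": 0, "spin": 0, "gripper": 1}, {"x": 0, "y": 0, "z": 0, "spin": 0, "gripper": 1}]'

```text
time: 20.75
position: [0.5478, -0.2343, 0.0077]
orientation: [2.377, -2.054, -0.001]
wrist_force: [0.3, 0.7, -0.3]
grip_width: 0.003
```

Run:
```python
from h import *
s,R=st();print(inloc(C,s['position']))
```

```text
t 20.75 pos [ 0.5478 -0.2343  0.0077] head -1.4252 tilt [-0.001 -0.   ] F [ 0.3   0.74 -0.34] T [ 0.008  0.006 -0.006] w 0.003 q [ 0.4   0.93 -0.13  1.78  0.24  0.45 -1.32]
[ 0.03089091 -0.00291198]
```

Call:
apply_moves --targets '[{"x": 0, "y": 0.002, "z": 0, "spin": 0, "gripper": 1}, {"x": 0, "y": 0.002, "z": 0, "spin": 0, "gripper": 1}, {"x": 0, "y": 0, "z": 0, "spin": 0, "gripper": 1}]'

```text
time: 21.05
position: [0.5439, -0.2349, 0.0077]
orientation: [2.377, -2.054, -0.001]
wrist_force: [-0.6, 0.8, -1.1]
grip_width: 0.002
```

Run:
```python
from h import *
s,R=st();print(inloc(C,s['position']))
```

```text
t 21.05 pos [ 0.5439 -0.2349  0.0077] head -1.4252 tilt [-0.001 -0.   ] F [-0.59  0.85 -1.08] T [-0.007  0.006  0.017] w 0.002 q [ 0.4   0.92 -0.13  1.79  0.25  0.44 -1.32]
[ 0.03090885 -0.00684799]
```

Call:
apply_moves --targets '[{"x": 0, "y": 0.002, "z": 0, "spin": 0, "gripper": 1}, {"x": 0, "y": 0.002, "z": 0, "spin": 0, "gripper": 1}, {"x": 0, "y": 0, "z": 0, "spin": 0, "gripper": 1}]'

```text
time: 21.35
position: [0.54, -0.2355, 0.0077]
orientation: [2.377, -2.054, -0.0]
wrist_force: [-0.2, 0.0, 0.2]
grip_width: -0.003
```

Run:
```python
from h import *
s,R=st();print(inloc(C,s['position']))
```

```text
t 21.35 pos [ 0.54   -0.2355  0.0077] head -1.4252 tilt [-0.001 -0.   ] F [-0.21  0.03  0.24] T [-0.003  0.079 -0.01 ] w -0.003 q [ 0.41  0.92 -0.13  1.8   0.25  0.44 -1.32]
[ 0.03091527 -0.0108327 ]
```

The tip has travelled further than a cocked target would allow and there is no force, so the target has dropped. I'll press down over the pocket centre to make sure it lies flat.

Call:
apply_moves --targets '[{"x": 0, "y": 0, "z": -0.006, "spin": 0, "gripper": 1}, {"x": 0, "y": 0.008, "z": 0, "spin": 0, "gripper": 1}, {"x": 0, "y": 0.007, "z": 0, "spin": 0, "gripper": 1}, {"x": 0, "y": 0, "z": 0.004, "spin": 0, "gripper": 1}, {"x": 0, "y": 0, "z": 0.002, "spin": 0, "gripper": 1}, {"x": 0, "y": 0, "z": 0, "spin": 0, "gripper": 1}]'

```text
time: 21.95
position: [0.5255, -0.2373, 0.0072]
orientation: [2.378, -2.053, -0.001]
wrist_force: [-0.3, 0.6, -0.4]
grip_width: -0.006
```

Call:
apply_moves --targets '[{"x": 0, "y": 0, "z": 0.001, "spin": 0, "gripper": 1}, {"x": 0, "y": 0, "z": 0, "spin": 0, "gripper": 1}]'

```text
time: 22.15
position: [0.5258, -0.2373, 0.0065]
orientation: [-2.377, 2.053, -0.0]
wrist_force: [-0.5, -0.2, -0.9]
grip_width: -0.002
```

Call:
apply_moves --targets '[{"x": 0, "y": 0, "z": 0.001, "spin": 0, "gripper": 1}, {"x": 0, "y": 0, "z": 0, "spin": 0, "gripper": 1}]'

```text
time: 22.35
position: [0.5258, -0.2375, 0.0058]
orientation: [-2.377, 2.054, -0.001]
wrist_force: [0.5, 0.1, 0.4]
grip_width: -0.002
```

Call:
apply_moves --targets '[{"x": 0, "y": 0, "z": 0.001, "spin": 0, "gripper": 1}, {"x": 0, "y": 0, "z": 0, "spin": 0, "gripper": 1}]'

```text
time: 22.55
position: [0.5258, -0.2375, 0.0057]
orientation: [-2.377, 2.054, -0.001]
wrist_force: [-1.4, 0.2, 8.0]
grip_width: 0.001
```

Contact came at real tip z = 37 mm, exactly the height of the target's top when it lies flat. Now to the lid: go over it and behind.

Call:
apply_moves --targets '[{"x": 0, "y": 0, "z": -0.03, "spin": 0, "gripper": 1}, {"x": 0, "y": 0, "z": -0.04, "spin": 0, "gripper": 1}, {"x": 0, "y": 0, "z": -0.045, "spin": 0, "gripper": 1}, {"x": 0, "y": 0, "z": -0.045, "spin": 0, "gripper": 1}, {"x": 0, "y": 0, "z": -0.04, "spin": 0, "gripper": 1}, {"x": 0, "y": 0, "z": 0, "spin": 0, "gripper": 1}]'

```text
time: 23.15
position: [0.5294, -0.2387, 0.2105]
orientation: [-2.374, 2.051, -0.017]
wrist_force: [0.6, 0.7, -0.3]
grip_width: -0.005
```

Run:
```python
from h import *
p=loc(C,.205,0);go(*p,.2,C[2])
im=np.mean([ctrl.read_camera('top') for _ in range(2)],0); cv2.imwrite('pics/t10.png',im); g=im.sum(2)
# bar ends / blobs near
m=(g>310).astype(np.uint8); m[:,:395]=0;m[:150]=0;m[275:]=0;m[:,470:]=0
n,l,stt,c=cv2.connectedComponentsWithStats(m)
for i in range(1,n):
    if stt[i,4]>8: print(stt[i],c[i].round(1),inloc(C,px2w('top',*c[i],.038)).round(4))
```

```text
t 23.15 pos [ 0.5294 -0.2387  0.2105] head -1.4255 tilt [ 0.011 -0.004] F [ 0.62  0.72 -0.28] T [ 0.007 -0.039  0.005] w -0.005 q [ 0.47  0.61 -0.22  1.7   0.17  0.83 -1.24]
tool d [ 0.1723 -0.0215  0.0117]
spin 0.0002
[411 175  20  75 536] [420.2 209.3] [-0.0392  0.005 ]
[445 211  17  17 216] [452.5 219.2] [ 0.0278 -0.0288]
[451 236  14  15 161] [457.6 243.1] [ 0.0293 -0.0829][ WARN:0@3.094] global loadsave.cpp:1063 imwrite_ Unsupported depth image for selected encoder is fallbacked to CV_8U.
```

Call:
apply_moves --targets '[{"x": 0.035, "y": -0.0045, "z": 0, "spin": 0, "gripper": 1}, {"x": 0.04, "y": -0.005, "z": 0, "spin": 0, "gripper": 1}, {"x": 0.04, "y": -0.005, "z": 0, "spin": 0, "gripper": 1}, {"x": 0.035, "y": -0.004, "z": 0, "spin": 0, "gripper": 1}, {"x": 0.025, "y": -0.003, "z": 0, "spin": 0, "gripper": 1}, {"x": 0, "y": 0, "z": 0, "spin": 0, "gripper": 1}, {"x": 0, "y": 0, "z": 0, "spin": 0, "gripper": 1}]'

```text
time: 23.95
position: [0.5712, -0.4067, 0.2022]
orientation: [2.377, -2.054, -0.007]
wrist_force: [0.1, 1.1, 0.1]
grip_width: 0.001
```

Run:
```python
from h import *
p=loc(C,.205,0);go(*p,.13,C[2]);s=ctrl.sense();print(inloc(C,s['position']))
```

```text
t 23.95 pos [ 0.5712 -0.4067  0.2022] head -1.4254 tilt [-0.003  0.003] F [0.1  1.13 0.12] T [ 0.048  0.045 -0.029] w 0.001 q [ 0.66  0.8  -0.22  1.29  0.18  1.07 -1.01]
tool d [ 0.0004 -0.0049  0.0722]
spin 0.0003
[ 0.20484522 -0.00471342]
```

Call:
apply_moves --targets '[{"x": 0, "y": -0.004, "z": 0.02, "spin": 0, "gripper": 1}, {"x": 0, "y": 0, "z": 0.025, "spin": 0, "gripper": 1}, {"x": 0, "y": 0, "z": 0.02, "spin": 0, "gripper": 1}, {"x": 0, "y": 0, "z": 0.005, "spin": 0, "gripper": 1}, {"x": -0.01, "y": 0, "z": 0, "spin": 0, "gripper": 1}, {"x": -0.01, "y": 0, "z": 0, "spin": 0, "gripper": 1}, {"x": -0.01, "y": 0, "z": 0, "spin": 0, "gripper": 1}, {"x": -0.01, "y": 0, "z": 0, "spin": 0, "gripper": 1}]'

```text
time: 24.75
position: [0.5711, -0.366, 0.1359]
orientation: [-2.378, 2.052, -0.003]
wrist_force: [-0.1, -0.1, 0.5]
grip_width: -0.001
```

Run:
```python
from h import *
s,R=st();print(inloc(C,s['position']))
```

```text
t 24.75 pos [ 0.5711 -0.366   0.1359] head -1.4241 tilt [ 0.002 -0.   ] F [-0.14 -0.14  0.51] T [-0.045  0.05   0.003] w -0.001 q [ 0.61  0.83 -0.2   1.45  0.2   0.88 -1.08]
[0.16456362 0.00107822]
```

Call:
apply_moves --targets '[{"x": -0.01, "y": 0, "z": 0, "spin": 0, "gripper": 1}, {"x": -0.01, "y": 0, "z": 0, "spin": 0, "gripper": 1}, {"x": -0.01, "y": 0, "z": 0, "spin": 0, "gripper": 1}, {"x": -0.01, "y": 0, "z": 0, "spin": 0, "gripper": 1}, {"x": -0.01, "y": 0, "z": 0, "spin": 0, "gripper": 1}, {"x": -0.01, "y": 0, "z": 0, "spin": 0, "gripper": 1}, {"x": -0.01, "y": 0, "z": 0, "spin": 0, "gripper": 1}, {"x": -0.01, "y": 0, "z": 0, "spin": 0, "gripper": 1}]'

```text
time: 25.55
position: [0.5589, -0.2874, 0.135]
orientation: [-2.377, 2.054, -0.001]
wrist_force: [0.9, -1.1, 2.2]
grip_width: 0.002
```

Run:
```python
from h import *
s,R=st();print(inloc(C,s['position']))
```

```text
t 25.55 pos [ 0.5589 -0.2874  0.135 ] head -1.4251 tilt [ 0.001 -0.   ] F [ 0.88 -1.07  2.19] T [-0.387 -0.18  -0.012] w 0.002 q [ 0.51  0.77 -0.19  1.62  0.19  0.77 -1.2 ]
[0.08509873 0.00040417]
```

Call:
apply_moves --targets '[{"x": -0.011, "y": 0, "z": -0.001, "spin": 0, "gripper": 1}, {"x": -0.011, "y": 0, "z": 0, "spin": 0, "gripper": 1}, {"x": -0.0125, "y": 0, "z": 0.003, "spin": 0, "gripper": 1}, {"x": -0.0125, "y": 0, "z": 0.003, "spin": 0, "gripper": 1}, {"x": -0.0125, "y": 0, "z": 0.005, "spin": 0, "gripper": 1}, {"x": -0.0125, "y": 0, "z": 0.0055, "spin": 0, "gripper": 1}]'

```text
time: 26.15
position: [0.5481, -0.2156, 0.1187]
orientation: [-2.378, 2.053, 0.001]
wrist_force: [0.2, -2.1, 0.2]
grip_width: 0.004
```

Run:
```python
from h import *
s,R=st();print(inloc(C,s['position']))
```

```text
t 26.15 pos [ 0.5481 -0.2156  0.1187] head -1.4247 tilt [-0.  0.] F [ 0.23 -2.14  0.21] T [-0.4   -0.061  0.016] w 0.004 q [ 0.4   0.75 -0.17  1.75  0.19  0.66 -1.31]
[0.01244759 0.00010195]
```

Call:
apply_moves --targets '[{"x": -0.0115, "y": 0, "z": 0.0075, "spin": 0, "gripper": 1}, {"x": -0.0115, "y": 0, "z": 0.008, "spin": 0, "gripper": 1}, {"x": -0.01, "y": 0, "z": 0.01, "spin": 0, "gripper": 1}, {"x": -0.0095, "y": 0, "z": 0.011, "spin": 0, "gripper": 1}]'

```text
time: 26.55
position: [0.5421, -0.1736, 0.082]
orientation: [-2.377, 2.053, 0.0]
wrist_force: [0.4, -0.6, 0.3]
grip_width: 0.002
```

Run:
```python
from h import *
s,R=st();print(inloc(C,s['position']))
```

```text
t 26.55 pos [ 0.5421 -0.1736  0.082 ] head -1.4247 tilt [0. 0.] F [ 0.38 -0.57  0.26] T [-0.184 -0.043 -0.037] w 0.002 q [ 0.32  0.78 -0.15  1.84  0.2   0.54 -1.39]
[-0.03003459  0.00020383]
```

Call:
apply_moves --targets '[{"x": -0.007, "y": 0, "z": 0.012, "spin": 0, "gripper": 1}, {"x": -0.006, "y": 0, "z": 0.013, "spin": 0, "gripper": 1}, {"x": -0.004, "y": 0, "z": 0.01, "spin": 0, "gripper": 1}, {"x": -0.003, "y": 0, "z": 0.01, "spin": 0, "gripper": 1}, {"x": 0, "y": 0, "z": 0.003, "spin": 0, "gripper": 1}, {"x": 0, "y": 0, "z": 0, "spin": 0, "gripper": 1}]'

```text
time: 27.15
position: [0.5389, -0.1548, 0.0341]
orientation: [2.377, -2.053, -0.002]
wrist_force: [0.4, -0.9, 0.3]
grip_width: 0.003
```

Run:
```python
from h import *
s,R=st();print(inloc(C,s['position']))
```

```text
t 27.15 pos [ 0.5389 -0.1548  0.0341] head -1.4248 tilt [-0.001  0.   ] F [ 0.39 -0.92  0.3 ] T [-0.005  0.016  0.027] w 0.003 q [ 0.27  0.85 -0.12  1.88  0.22  0.42 -1.43]
[-0.04905423 -0.00022346]
```

Call:
apply_moves --targets '[{"x": 0, "y": 0, "z": 0.002, "spin": 0, "gripper": 1}, {"x": 0, "y": 0, "z": 0.001, "spin": 0, "gripper": 1}, {"x": 0, "y": 0, "z": 0, "spin": 0, "gripper": 1}]'

```text
time: 27.45
position: [0.5395, -0.1554, 0.0319]
orientation: [-2.377, 2.054, -0.001]
wrist_force: [0.7, 0.7, -0.1]
grip_width: -0.002
```

Run:
```python
from h import *
s,R=st();print(inloc(C,s['position']))
```

```text
t 27.45 pos [ 0.5395 -0.1554  0.0319] head -1.4254 tilt [ 0.001 -0.   ] F [ 0.71  0.67 -0.07] T [ 0.007 -0.004  0.002] w -0.002 q [ 0.27  0.86 -0.11  1.88  0.22  0.41 -1.44]
[-0.04838607  0.00033371]
```

Call:
apply_moves --targets '[{"x": 0, "y": 0, "z": 0.001, "spin": 0, "gripper": 1}, {"x": 0, "y": 0, "z": 0.001, "spin": 0, "gripper": 1}, {"x": 0, "y": 0, "z": 0, "spin": 0, "gripper": 1}]'

```text
time: 27.75
position: [0.5395, -0.1551, 0.0297]
orientation: [-2.377, 2.054, -0.001]
wrist_force: [0.1, 0.5, 0.3]
grip_width: 0.001
```

Call:
apply_moves --targets '[{"x": 0, "y": 0, "z": 0.001, "spin": 0, "gripper": 1}, {"x": 0, "y": 0, "z": 0, "spin": 0, "gripper": 1}, {"x": 0, "y": 0, "z": 0, "spin": 0, "gripper": 1}]'

```text
time: 28.05
position: [0.5395, -0.1552, 0.0297]
orientation: [-2.377, 2.054, -0.001]
wrist_force: [-1.5, 0.4, 9.2]
grip_width: 0.0
```

Run:
```python
from h import *
s,R=st();print(inloc(C,s['position']))
```

```text
t 28.05 pos [ 0.5395 -0.1552  0.0297] head -1.425 tilt [ 0.001 -0.   ] F [-1.55  0.36  9.17] T [ 0.169  0.369 -0.042] w 0.0 q [ 0.26  0.86 -0.11  1.88  0.22  0.41 -1.44]
[-0.04861112  0.00028599]
```

Lid contact is at 61 mm, its shut height. I'll press slightly more, then back off and look.

Call:
apply_moves --targets '[{"x": 0, "y": 0, "z": 0.0007, "spin": 0, "gripper": 1}, {"x": 0, "y": 0, "z": 0, "spin": 0, "gripper": 1}]'

```text
time: 28.25
position: [0.5395, -0.1552, 0.0296]
orientation: [-2.377, 2.054, -0.002]
wrist_force: [-2.4, 0.8, 15.2]
grip_width: -0.003
```

Call:
apply_moves --targets '[{"x": 0, "y": 0, "z": -0.01, "spin": 0, "gripper": 1}, {"x": 0, "y": 0, "z": -0.03, "spin": 0, "gripper": 1}, {"x": 0, "y": 0, "z": -0.045, "spin": 0, "gripper": 1}, {"x": 0, "y": 0, "z": -0.045, "spin": 0, "gripper": 1}, {"x": -0.03, "y": 0, "z": -0.03, "spin": 0, "gripper": 1}, {"x": -0.04, "y": 0, "z": -0.02, "spin": 0, "gripper": 1}, {"x": -0.04, "y": 0, "z": 0, "spin": 0, "gripper": 1}, {"x": -0.03, "y": 0, "z": 0, "spin": 0, "gripper": 1}]'

```text
time: 29.05
position: [0.5188, -0.0139, 0.2092]
orientation: [-2.378, 2.05, -0.001]
wrist_force: [0.1, 0.3, -1.0]
grip_width: 0.001
```

Call:
apply_moves --targets '[{"x": -0.02, "y": 0, "z": 0, "spin": 0, "gripper": 1}, {"x": 0, "y": 0, "z": 0, "spin": 0, "gripper": 1}, {"x": 0, "y": 0, "z": 0, "spin": 0, "gripper": 1}]'

```text
time: 29.35
position: [0.516, 0.0025, 0.2081]
orientation: [2.377, -2.053, 0.001]
wrist_force: [0.8, -1.0, 0.5]
grip_width: -0.003
```

Run:
```python
from h import *
st()
a=ctrl.read_camera('top');b=ctrl.read_camera('scene')
x=np.hstack([a[90:310,120:580],]); x=cv2.resize(x,(690,330)); y=cv2.resize(b[165:395,110:530],(493,270))
o=np.zeros((600,690,3),np.uint8);o[:330]=x;o[330:,:493]=y;cv2.imwrite('pics/c12.png',o)
for F,P in((C,[(-80,120),(80,120),(80,-120),(-80,-120)]),): print([w2px('top',[*loc(F,q[0]/1e3,q[1]/1e3),.061]).round(1).tolist() for q in P])
a0=cv2.imread('pics/top0.png').astype(int)
for n,(u0,u1,v0,v1) in dict(keypad=(290,350,120,165),bottle=(200,245,110,155),driver=(330,362,200,285),rule=(150,210,335,390)).items():
    print(n,np.abs(a[v0:v1,u0:u1].astype(int)-a0[v0:v1,u0:u1]).mean().round(1))
```

```text
t 29.35 pos [0.516  0.0025 0.2081] head -1.4247 tilt [ 0.    -0.001] F [ 0.78 -1.05  0.54] T [-0.034  0.01   0.043] w -0.003 q [ 0.01  0.54 -0.17  1.88  0.13  0.73 -1.66]
[[394.2, 160.0], [466.1, 147.9], [485.9, 255.7], [413.3, 267.9]]
keypad 7.6
bottle 8.9
driver 27.5
rule 13.1
```

View pics/c12.png

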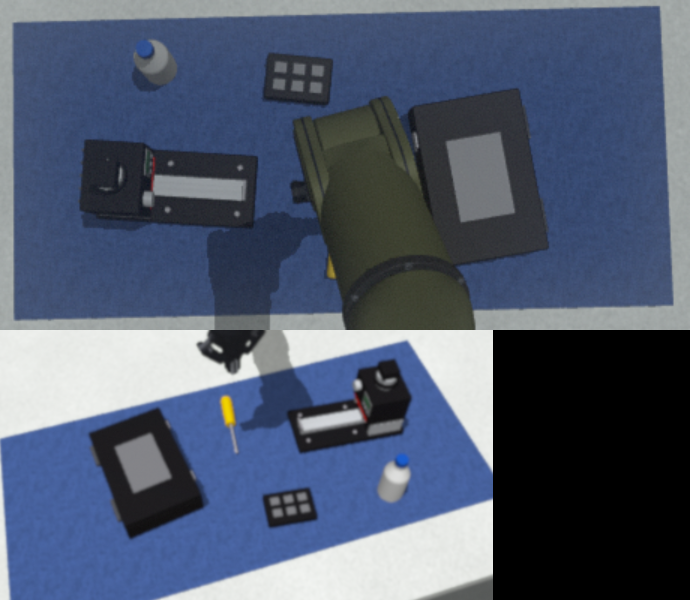

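The last picture shows the case shut, with its lid square on the rim in both cameras. The scanner bed is empty, and the keypad, bottle and screwdriver are where they started. The arm is clear of everything.

```bash
python3 -c "
from cell import ctrl
print(ctrl.job_done())"
```

```text
the job is handed in; nothing more can be done
None
```

The job is handed in at about 29.4 s, with no verdict reported. The bar is in its slot, the target is flat in its pocket, the lid is shut, and the gripper touches nothing.

**What I did**
- **Bar:** I lifted the free end over the stop and drew the bar out. I then lowered it into the slot tail first and released it once it was on the floor.
- **Target:** I pushed it in case -y with shut fingers, then pressed it flat.
- **Lid:** I swung it shut from behind and pressed it with about 15 N.

**Last checks**
- **Bar:** it looked flat and straight in the slot, on its centre line (case x about -39 mm) and clear of both ends.
- **Target:** the fingers met its top at 37 mm, which is the height when it lies flat. Its centre was within about 3 mm of the pocket centre.
- **Lid:** contact came at 61 mm, which is fully shut, and both cameras show it square on the rim.
- **Other things:** in the final views the keypad, bottle and screwdriver look unmoved. The arm and its shadow hid the screwdriver from above, so only the side view confirms it.

**What disagreed**
- **Fingertip height:** the real fingertips sit about 31 mm above the reported TCP, so my first grasp closed above the bar. I measured the offset with a light touch on the bar's top (about 13 N) and corrected for it.
- **Tail during the lift:** the bar came up level in the pads at first, so its top rested on the head lip with about 2 N. It then tilted, so the tail did not stay down on the bed the whole time. After that it came out freely.

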